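# Load the spice carousel in stud order

### The arm

A 6-joint arm with a two-finger parallel gripper is mounted at the origin on the work surface. World frame = base frame: x ahead of the robot, y to its left, z up, the work surface at z = 0. Lengths are in m, angles in rad, forces in N, time in s.
With the tool pointing down it reaches from about 0.425 to 1.125 m from the base axis. Payload 14.9 kg.
Tool frame: the origin (TCP) lies midway between the tips of the shut fingers; the grasp point (between the pads) lies 19 mm behind it; z points along the fingers, y is the direction in which the jaws open and shut (so a half turn about z gives the same grasp; the last joint's range is limited). The gripper opens to 91 mm and grips with 3 to 60 N. Pads are 32 mm wide; open, the fingers measure 118 mm over their backs; the gripper's body (76 mm by 178 mm) begins 60 mm behind the grasp point.
Start: joints at [1.215, 0.379, 1.734, -0, 1.028, -0.033], TCP at [0.222, 0.664, 0.214] pointing down, gripper open.
Joint ranges: [-2.77, 2.77], [-0.74, 2.19], [0, 2.66], [-1.06, 4.2], [0.31, 2.87], [-3.08, 3.08]. Speed limits (rad/s): [1.89, 1.89, 2.39, 3.14, 3.14, 3.14].

### API

Orientations are given as a rotation vector (axis times angle).
In Python, from plant import * gives the robot as it stands.
- The arm moves only by the tool move_arm, never from a script. Its argument "moves" is one flat list of numbers, 6 for each row, row after row: the shift along the tool's x, y, z in mm, then the turn, a rotation vector about the tool's x, y, z in degrees. A call has 1 to 5 rows; each row shifts and turns the pose as measured when the row begins, along the tool's axes as they then stand; what a row does not reach is not made up. A row lasts 1/12 s, in which the tool goes at most 41.7 mm and 7.16 degrees, less where a joint would pass 70% of its speed; a pose out of reach is approached as far as the arm can. A call is refused whole if a number of a shift passes 41.7 or a number of a turn 7.16, either way. A call with a gripper value outside its range is refused whole. "grip" is the opening in per cent of the stroke, from 0 (shut) to 100 (fully open), set as the call begins (left out, the last holds). The fingers move at their own pace and stop on an object; the grip force is fixed at half the most. Time passes only in rows, so rows that do not move let the fingers close. It gives the time, the measured TCP pose, the force and the opening at its end, in the units of the state.
- read_state(): the state, without advancing time (a new reading comes with each control period).
- camera(name): name is "scene" or "top"; returns the picture (384x512x3 uint8, red, green, blue); there is no depth.
- get_calibration(name): a dict with "fx", "fy", "cx", "cy" (pixels), "k1" (the pictures are not rectified: a ray, as slopes to the right and down, at radius r is drawn at 1 + k1 r^2 times it, then the intrinsics apply), "rvec" (rotation vector, rad) and "tvec" (3), from world to camera coordinates, as OpenCV has them. Camera axes: x right, y down, z forward; pixel columns grow to the right and rows downward; lengths in m; the calibration is good to about 2 mm. A picture is of the moment at which its call begins. get_calibration takes no time and is no camera call.
- job_done(): hands the job in, once; it reports no verdict.
The state is a dict: "time": time; "joint_positions": joint angles; "dq": joint speeds; "effort": joint torques, N m; "tool_pos": TCP position; "tool_rot": TCP orientation; "ft_force": force on the tool from outside, world axes, zero at the start; "moment": the same for the moment, N m; "finger_gap": finger opening in m.
Only numpy, scipy, OpenCV 4.12 (cv2) and the standard library are available. Lean on these libraries where they do the work, as an engineer would, in place of code of your own. Each camera call takes 0.05 s, during which the arm holds its last target.

### The job

Put the three clean jars from the drying tray into the spice carousel, whose pockets are numbered by brass studs: first the shortest jar into the pocket with one stud, then the middle jar into the pocket with two studs, and last the tallest jar into the pocket with three studs. Set each jar down gently and upright on its pocket's floor and let go of it before fetching the next; do not drop or tip a jar, and leave the other crockery alone.

Things in the scene. Friction and masses are not known exactly. Their poses are not given: they have to be found in the camera images.
- carousel_base: fixed foot of the spice carousel; origin on its vertical axis at the worktop. The dark slate disc (340 mm across, top 46 mm above the worktop) turns stiffly and starts at any angle; it need not be turned. Three pockets stand on it 120 degrees apart, 95 mm from the axis, counted counterclockwise from above. On the axis a brass post with a 30 mm ball, top 178 mm above the worktop
- pocket1 (a point): centre of the inside floor of the carousel pocket marked with one brass stud (domes 20 mm across, in a row) on the disc's rim just outside it; z up (the point turns with the carousel). Round wooden cup, 72 mm inside diameter, 82 mm outside, its rim 28 mm above this point
- pocket2 (a point): centre of the inside floor of the carousel pocket marked with two brass studs (domes 20 mm across, in a row) on the disc's rim just outside it; z up (the point turns with the carousel). Round wooden cup, 72 mm inside diameter, 82 mm outside, its rim 28 mm above this point
- pocket3 (a point): centre of the inside floor of the carousel pocket marked with three brass studs (domes 20 mm across, in a row) on the disc's rim just outside it; z up (the point turns with the carousel). Round wooden cup, 72 mm inside diameter, 82 mm outside, its rim 28 mm above this point
- tray: fixed steel drying tray, 280 x 320 mm (its x and y), floor 8 mm and rim 16 mm above the worktop; origin at the centre of its underside, z up. It may be to the left or the right of the carousel
- jar_short: the shortest of three plain stoneware jars with a wooden lid fixed on: an upright cylinder 54 mm in diameter over its whole height of 90 mm (lid included), about 0.2 to 0.4 kg. Origin at the centre of its underside, z up. It stands on the drying tray at the start
- jar_middle: the middle of three plain stoneware jars with a wooden lid fixed on: an upright cylinder 54 mm in diameter over its whole height of 120 mm (lid included), about 0.2 to 0.4 kg. Origin at the centre of its underside, z up. It stands on the drying tray at the start
- jar_tall: the tallest of three plain stoneware jars with a wooden lid fixed on: an upright cylinder 54 mm in diameter over its whole height of 150 mm (lid included), about 0.2 to 0.4 kg. Origin at the centre of its underside, z up. It stands on the drying tray at the start
- mug: white mug on the tray, 76 mm across, 85 high, with one handle; a bystander, to be left alone. Origin at the centre of its underside
- tumbler: clear glass tumbler on the tray, 68 mm across, 95 high; a bystander, to be left alone. Origin at the centre of its underside
- salt_dish: small marble salt dish, 50 mm across, 40 high, standing between the robot and the work; a bystander, to be left alone. Origin at the centre of its underside
Mind the look-alikes: they are no part of the job. Leave any green look-alike of the jar_tall alone.

How it is judged:
By the outcome, as a careful person would: the job done as asked, in the order asked, and still so for the second after the job is handed in, with the robot touching nothing.
It also fails if it takes over 72 s, if anything falls off the work surface, if the arm or the gripper's body presses on something with over 40 N, if the wrist force passes 120 N, or if a joint passes its speed limit or range.

## Working session

There is one attempt and no reset: what is moved stays moved. The work goes in short steps, Python scripts to look and compute and a tool call to move; the robot and the scene stay as the last step left them, time stands still between calls to the robot, and variables do not carry over. Pictures are saved under pics/ and viewed, and the job is handed in when it is done.

Besides the shell and the picture viewer there is one more tool, called by a JSON object that holds its "api" and its "payload", one argument or row to a line. move_arm: Moves the arm, as the interface text tells. Its arguments: {"type":"object","properties":{"moves":{"type":"array","items":{"type":"number"}},"grip":{"type":"number"}},"required":["moves"]}

```bash
ls; mkdir -p pics; python3 - <<'E'
from plant import *
import cv2
s=read_state();print(s)
for n in("scene","top"):
    im=camera(n);cv2.imwrite(f"pics/{n}0.png",cv2.cvtColor(im,cv2.COLOR_RGB2BGR));print(get_calibration(n))
E
```

```text
pics
{'time': 0.0, 'joint_positions': array([ 1.21468922e+00,  3.79357265e-01,  1.73475470e+00, -1.61476221e-05,
        1.02849387e+00, -3.33260325e-02]), 'dq': array([ 7.90490532e-05, -6.92964508e-04,  1.28450520e-03,  4.56120081e-04,
        2.15697772e-04,  2.28733387e-04]), 'effort': array([-1.90438674e-03, -7.63737488e+01, -4.34351850e+01,  6.49864809e-02,
        4.27138817e-02, -1.04655803e-04]), 'tool_pos': array([0.22193905, 0.66348938, 0.21333704]), 'tool_rot': array([-5.04782804e-01, -3.10058862e+00,  1.56554930e-03]), 'ft_force': array([ 0.65001044, -0.02891775,  0.34639469]), 'moment': array([-0.00865323, -0.01922751, -0.03238562]), 'finger_gap': 0.09118148672841471}
{'fx': 375.52727091939454, 'fy': 375.52727091939454, 'cx': 247.635268175929, 'cy': 191.82096231704566, 'k1': -0.0058852556724179935, 'rvec': array([ 2.23790472,  1.31769795, -0.39456305]), 'tvec': array([-0.22955251, -0.33300083,  1.30324842])}
{'fx': 426.00894816592495, 'fy': 426.00894816592495, 'cx': 252.03975261892467, 'cy': 191.4713397195597, 'k1': -0.1451178764433893, 'rvec': array([ 2.13941142, -2.15244223,  0.17332974]), 'tvec': array([-0.03589031,  0.49656655,  1.37657397])}
```

View pics/scene0.png

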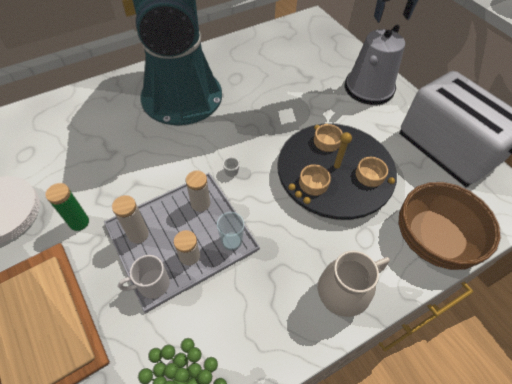

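View pics/top0.png

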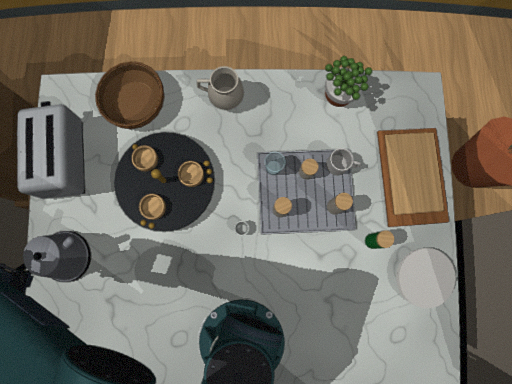

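```bash
cat > h.py <<'E'
import numpy as np, cv2
from plant import *
def cal(n):
    c=get_calibration(n);R=cv2.Rodrigues(c["rvec"])[0];K=np.array([[c["fx"],0,c["cx"]],[0,c["fy"],c["cy"]],[0,0,1]]);return R,np.array(c["tvec"]),K,np.array([c["k1"],0,0,0.])
def ray(n,uv):
    R,t,K,d=cal(n);p=cv2.undistortPoints(np.array([[uv]],float),K,d)[0,0]
    return -R.T@t, R.T@np.array([p[0],p[1],1])
def onplane(n,uv,z):
    o,d=ray(n,uv);return o+d*(z-o[2])/d[2]
def proj(n,P):
    R,t,K,d=cal(n);return cv2.projectPoints(np.array(P,float).reshape(-1,3),cv2.Rodrigues(R)[0],t,K,d)[0].reshape(-1,2)
def tri(uv1,uv2):
    o1,d1=ray("scene",uv1);o2,d2=ray("top",uv2)
    A=np.stack([d1,-d2],1);s=np.linalg.lstsq(A,o2-o1,rcond=None)[0]
    a=o1+s[0]*d1;b=o2+s[1]*d2;return (a+b)/2,np.linalg.norm(a-b)
E
python3 - <<'E'
from h import *
im=cv2.imread("pics/top0.png")
cv2.imwrite("pics/topL.png",cv2.resize(im[120:245,105:230],None,fx=4.7,fy=4.7,interpolation=cv2.INTER_CUBIC))
cv2.imwrite("pics/topR.png",cv2.resize(im[140:260,225:405],None,fx=4.4,fy=4.4,interpolation=cv2.INTER_CUBIC))
im=cv2.imread("pics/scene0.png")
cv2.imwrite("pics/scL.png",cv2.resize(im[160:310,100:270],None,fx=4,fy=4,interpolation=cv2.INTER_CUBIC))
cv2.imwrite("pics/scR.png",cv2.resize(im[110:230,265:410],None,fx=5,fy=5,interpolation=cv2.INTER_CUBIC))
for n in("scene","top"): print(n,ray(n,(256,192)))
print(proj("top",[0,0,0]))
E
```

```text
scene (array([ 0.98717117, -0.29561414,  0.89450864]), array([-0.47511989,  0.29776752, -0.8283067 ]))
top (array([ 0.28124857, -0.02617914,  1.43632734]), array([ 0.1507509 , -0.01828447, -0.98844717]))
[[241.14359523 342.22700897]]
```

View pics/topL.png

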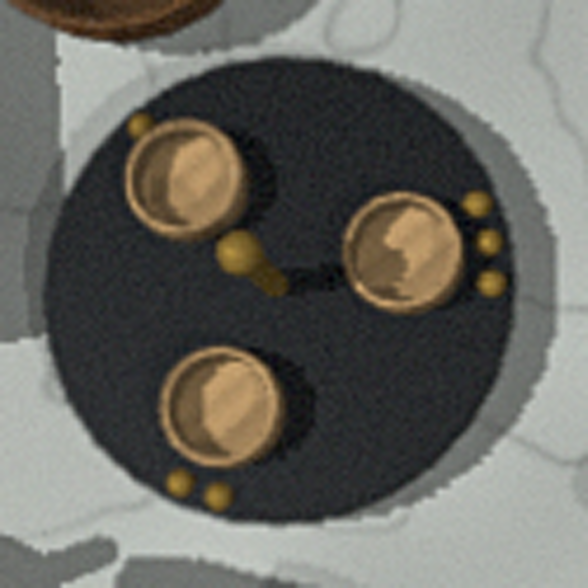

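View pics/topR.png

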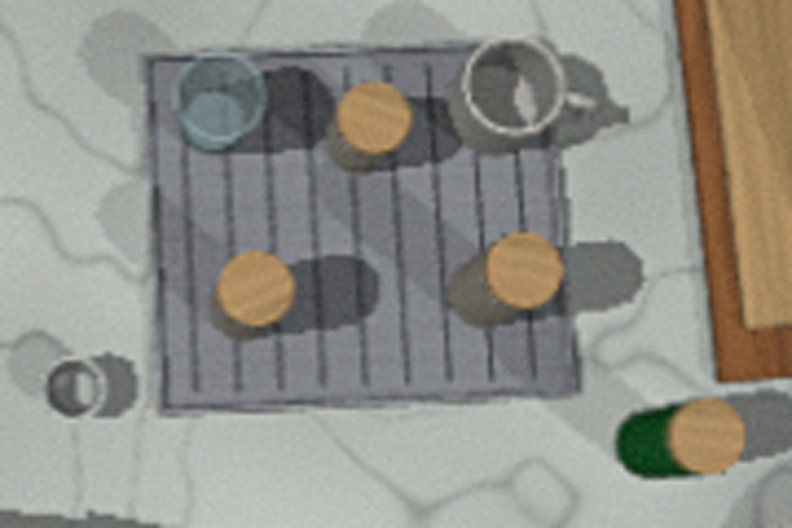

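View pics/scL.png

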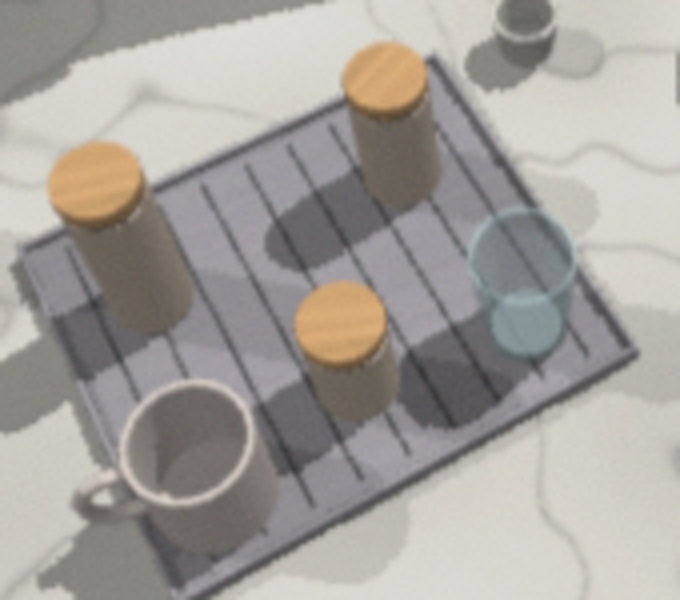

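View pics/scR.png

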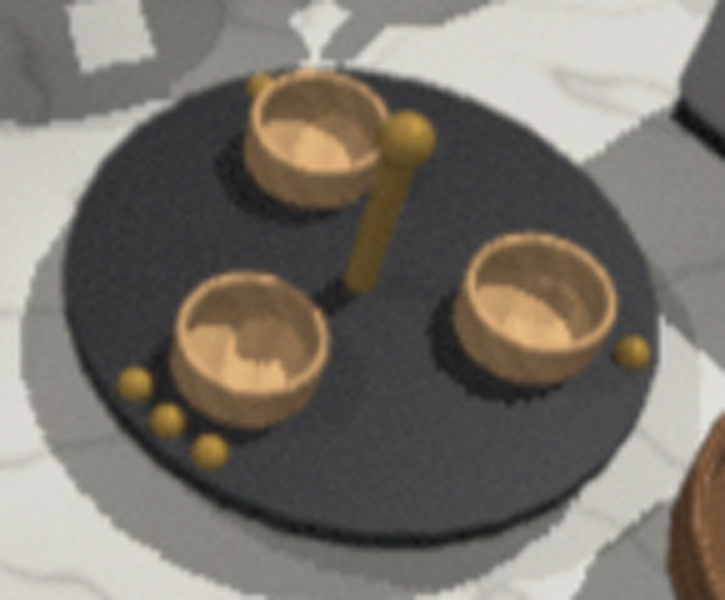

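```bash
python3 - <<'E'
from h import *
rt={}
for n in("scene","top"):
    im=cv2.imread(f"pics/{n}0.png");hsv=cv2.cvtColor(im,cv2.COLOR_BGR2HSV)
    m=cv2.inRange(hsv,(8,90,120 if n=="top" else 140),(22,255,255))
    k,l,st,c=cv2.connectedComponentsWithStats(m)
    print(n)
    for i in range(1,k):
        if 60<st[i,4]<1500: print(c[i].round(2),st[i])
    m2=cv2.inRange(hsv,(20,120,50),(32,255,255))
    k,l,st,c=cv2.connectedComponentsWithStats(m2)
    print('brass')
    for i in range(1,k):
        if 8<st[i,4]<400: print(c[i].round(2),st[i])
E
```

```text
scene
[329.09 135.82] [315 124  36  21 292]
[371.29 170.79] [358 157  30  24 292]
[313.26 179.4 ] [300 165  30  24 328]
[195.91 179.13] [186 171  21  17 270]
[ 56.84 192.23] [ 46 184  23  18 313]
[123.35 204.94] [113 196  23  19 337]
[184.68 240.37] [174 231  23  20 356]
[452.99 301.25] [431 284  41  31 154]
[ 70.97 378.03] [ 64 372  15  12  92]
brass
[129.01   6.03] [123   0  12  14  68]
[343.93 144.18] [336 132  16  30 109]
[337.   164.33] [335 161   6   7  18]
[391.41 180.18] [388 178   7   5  17]
[291.29 186.14] [289 184   6   6  21]
[298.75 193.15] [296 191   6   6  20]
[306.56 199.81] [303 197   7   7  27]
[449.62 302.6 ] [429 283  43  38 173]
[418.87 325.87] [411 319  18  15  39]
[388.11 345.04] [380 340  17  10  27]
top
[145.8  157.48] [132 146  24  24 308]
[309.47 166.44] [301 159  17  16 206]
[193.25 172.8 ] [179 161  24  25 295]
[491.75 200.55] [473 188  39  29 936]
[343.53 200.98] [335 193  18  17 235]
[153.59 206.12] [139 194  25  25 335]
[282.61 205.09] [274 197  18  17 227]
[407.59 219.51] [404 215   8  10  61]
[385.05 238.73] [377 231  17  17 227]
brass
[19.51  3.25] [  0   0  45   9 162]
[50.23  1.27] [46  0 10  4 22]
[65.59  1.  ] [56  0 21  4 37]
[87.5  0.6] [83  0 10  2 10]
[430.5    0.67] [427   0   8   2  12]
[465.2    1.85] [436   0  52   6 137]
[500.67   3.64] [488   0  24   9  97]
[134.21 146.5 ] [133 145   4   5  14]
[206.04 162.85] [203 160   7   6  27]
[157.29 175.14] [151 169  15  14  99]
[208.7  170.78] [206 169   6   5  23]
[208.96 179.59] [206 177   7   6  27]
[143.09 222.18] [141 220   6   5  22]
[151.08 225.29] [149 223   5   6  24]
```

```bash
cat > meas.py <<'E'
from h import *
J={'short':((184.68,240.37),(309.47,166.44),.098),'middle':((195.91,179.13),(282.61,205.09),.128),'tall':((123.35,204.94),(343.53,200.98),.158)}
for k,(a,b,z) in J.items():
    p,e=tri(a,b);print(k,p.round(4),'err',round(e,4),onplane("scene",a,z).round(4),onplane("top",b,z).round(4))
E
python3 - <<'E'
exec(open('meas.py').read())
# disc
for n,box in(("scene",(270,120,402,226)),("top",(108,125,222,238))):
    im=cv2.imread(f"pics/{n}0.png");g=im.max(2)
    x0,y0,x1,y1=box;m=np.zeros(g.shape,np.uint8);m[y0:y1,x0:x1]=(g[y0:y1,x0:x1]<75)*255
    hsv=cv2.cvtColor(im,cv2.COLOR_BGR2HSV);m[y0:y1,x0:x1]|=cv2.inRange(hsv,(5,90,40),(35,255,255))[y0:y1,x0:x1]
    m=cv2.morphologyEx(m,cv2.MORPH_OPEN,np.ones((3,3)))
    c=max(cv2.findContours(m,cv2.RETR_EXTERNAL,cv2.CHAIN_APPROX_NONE)[0],key=cv2.contourArea)
    P=np.array([onplane(n,p[0],.046)[:2] for p in c]);h=cv2.convexHull(P.astype(np.float32)*1000)
    (cx,cy),r=cv2.minEnclosingCircle(h);
    A=np.c_[2*P,np.ones(len(P))];s=np.linalg.lstsq(A,(P**2).sum(1),rcond=None)[0]
    print(n,'disc',cx,cy,r,'ls',s[:2],np.sqrt(s[2]+s[0]**2+s[1]**2))
    v=im.copy();cv2.drawContours(v,[c],-1,(0,255,0),1);cv2.imwrite(f"pics/disc_{n}.png",v[y0-10:y1+10,x0-10:x1+10].repeat(4,0).repeat(4,1))
print('ball',tri((345.5,138),(155.6,173.2)))
for s,t in(((391.3,180.2),(134.2,146.6)),((291.3,186.1),(206.04,162.85)),((298.75,193.15),(208.7,170.8)),((306.6,199.8),(209,179.6))): print('stud',tri(s,t))
for t in ((143.09,222.18),(151.08,225.29)): print('stud2',onplane("top",t,.05))
E
```

```text
short [ 0.5679 -0.2243  0.0969] err 0.0005 [ 0.5684 -0.2246  0.098 ] [ 0.5677 -0.2239  0.098 ]
middle [ 0.4395 -0.1327  0.1265] err 0.0003 [ 0.4405 -0.1332  0.128 ] [ 0.4393 -0.1325  0.128 ]
tall [ 0.4472 -0.3171  0.1567] err 0.0001 [ 0.4482 -0.317   0.158 ] [ 0.447  -0.3168  0.158 ]
scene disc 536.5350952148438 250.67408752441406 171.47213745117188 ls [0.52764799 0.24939196] 0.16037287768059091
top disc 533.5176391601562 256.59814453125 170.1029052734375 ls [0.53407156 0.25510381] 0.166783124323418
ball (array([0.53446791, 0.25607492, 0.16531195]), np.float64(0.001479754187904759))
stud (array([0.65023665, 0.35881092, 0.04938852]), np.float64(0.0007370553129595412))
stud (array([0.57026351, 0.09192186, 0.10914412]), np.float64(0.0353180058677131))
stud (array([0.56412362, 0.10480839, 0.0547061 ]), np.float64(0.0013330056564806773))
stud (array([ 0.55545546,  0.12467425, -0.00696616]), np.float64(0.037117103048885165))
stud2 [0.39443927 0.31965154 0.05      ]
stud2 [0.38420592 0.29275625 0.05      ]
```

View pics/disc_top.png

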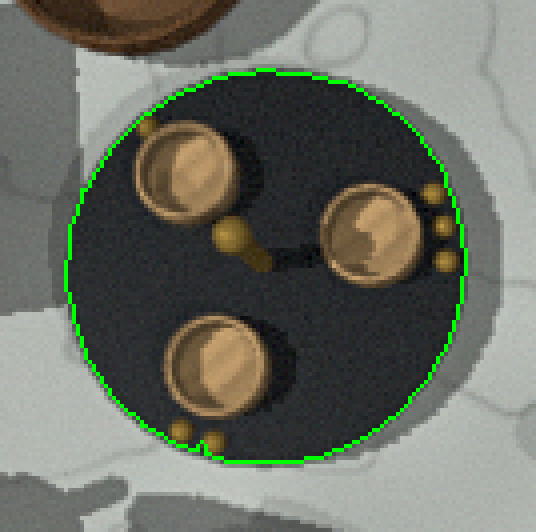

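View pics/disc_scene.png

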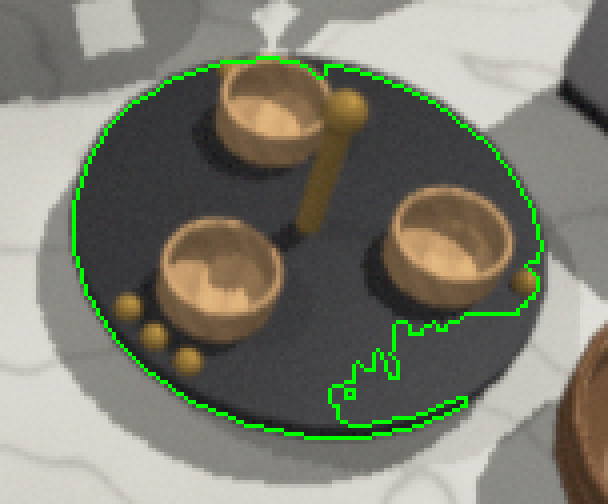

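```bash
python3 - <<'E'
from h import *
c=np.array([.534,.256]);th=np.linspace(0,2*np.pi,60)
for n,box in(("scene",(265,110,410,230)),("top",(105,120,230,245))):
    im=cv2.imread(f"pics/{n}0.png");x0,y0,x1,y1=box;S=5
    v=cv2.resize(im[y0:y1,x0:x1],None,fx=S,fy=S,interpolation=cv2.INTER_CUBIC)
    def dr(P,col):
        uv=(proj(n,P)-[x0,y0]+.5)*S
        cv2.polylines(v,[uv.round().astype(np.int32)],True,col,1)
    for i in range(3):
        a=np.radians(41.2+120*i);p=c+.095*np.array([np.cos(a),np.sin(a)]);print(p.round(4))
        for r,z,col in((.041,.079,(0,255,0)),(.036,.079,(255,255,0)),(.041,.046,(0,0,255))):
            dr(np.c_[p[0]+r*np.cos(th),p[1]+r*np.sin(th),0*th+z],col)
    dr(np.c_[c[0]+.17*np.cos(th),c[1]+.17*np.sin(th),0*th+.046],(255,0,255))
    cv2.imwrite(f"pics/ov_{n}.png",v)
E
```

```text
[0.6055 0.3186]
[0.4441 0.2866]
[0.5525 0.1628]
[0.6055 0.3186]
[0.4441 0.2866]
[0.5525 0.1628]
```

View pics/ov_top.png

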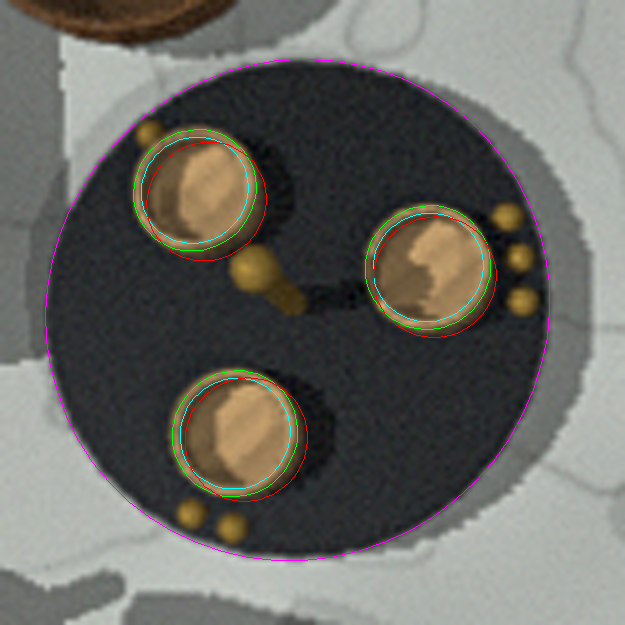

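View pics/ov_scene.png

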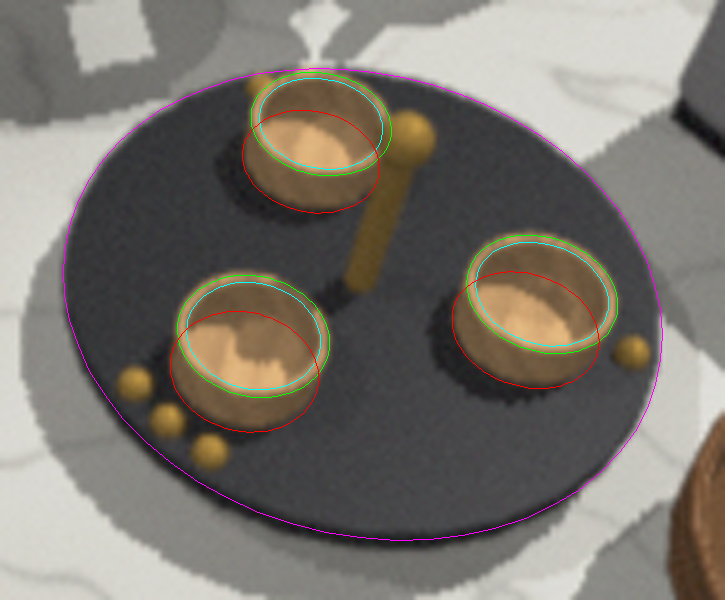

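```bash
python3 - <<'E'
from h import *
print('mug',onplane("top",(341.8,159.5),.093),'tumb',onplane("top",(275.5,162),.103),'salt',onplane("top",(242.2,228),.04),'green',onplane("top",(385,238.7),.15))
im=cv2.imread("pics/top0.png");cv2.imwrite("pics/kt.png",im[210:350,0:160].repeat(4,0).repeat(4,1))
im=cv2.imread("pics/scene0.png");cv2.imwrite("pics/ks.png",im[0:120,330:460].repeat(5,0).repeat(5,1))
E
```

```text
mug [ 0.59168336 -0.33153137  0.093     ] tumb [ 0.58154475 -0.11416837  0.103     ] salt [ 0.37514257 -0.00583935  0.04      ] green [ 0.33064327 -0.44391803  0.15      ]
```

View pics/kt.png

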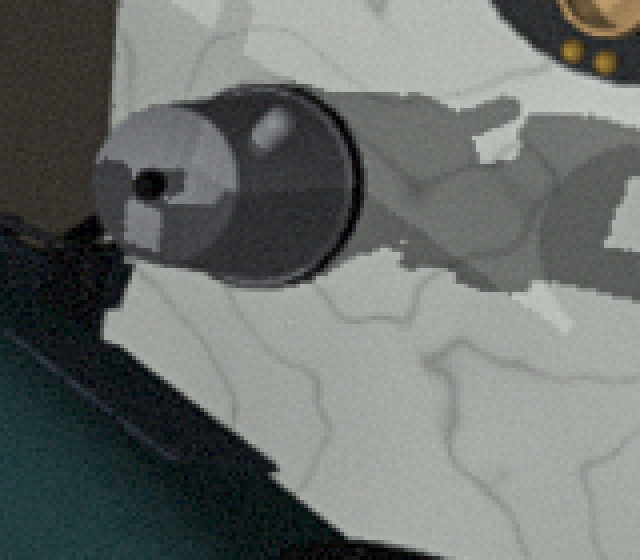

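View pics/ks.png

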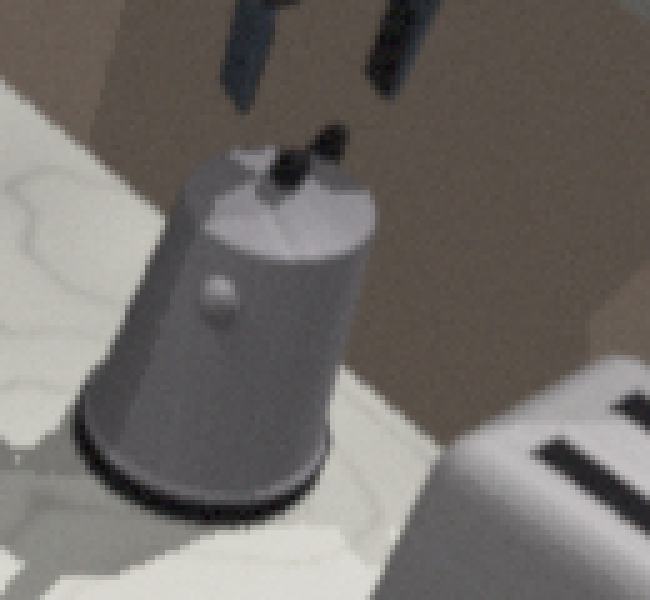

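```bash
python3 - <<'E'
from h import *
print('knob',tri((388,33),(37.5,255.7)),'handle',tri((396,28.5),(44,256)))
print('toaster',tri((450,77),(32,107)), onplane("top",(70,160),.2))
print('pitcher',tri((356,270),(222,82)))
E
```

```text
knob (array([0.28154571, 0.59731529, 0.21602234]), np.float64(0.002249103680400919)) handle (array([0.29270204, 0.58328847, 0.23713442]), np.float64(0.04083456227915163))
toaster (array([0.63614557, 0.50069714, 0.36941584]), np.float64(0.132927899154427)) [0.57153292 0.51689956 0.2       ]
pitcher (array([0.83423627, 0.05610033, 0.15333602]), np.float64(6.477415034847712e-05))
```

```bash
cat > go.py <<'E'
import sys
from h import *
from scipy.spatial.transform import Rotation as Ro
# usage: go.py x y z az [step]
def main():
    s=read_state();R=Ro.from_rotvec(s["tool_rot"]);p=np.array(s["tool_pos"])
    t=np.array([float(v) for v in sys.argv[1:4]]);az=np.radians(float(sys.argv[4]));st=float(sys.argv[5]) if len(sys.argv)>5 else 40
    y=np.array([np.cos(az),np.sin(az),0]);z=np.array([0,0,-1.]);Rt=Ro.from_matrix(np.stack([np.cross(y,z),y,z],1))
    print('t',round(s["time"],2),'p',p.round(4),'az',np.degrees(np.arctan2(*R.as_matrix()[[1,0],1])).round(1),'F',np.round(s["ft_force"],1),'gap',round(s["finger_gap"],4))
    rv=(R.inv()*Rt).as_rotvec();d=np.linalg.norm(t-p)*1000
    print('left mm',round(d,1),'world',((t-p)*1000).round(1),'turn',np.degrees(rv).round(2))
    n=int(max(1,np.ceil(d/st),np.ceil(np.degrees(np.abs(rv).max())/7.0)));N=n
    print('rows',n)
    for i in range(min(n,10)):
        f=1/(N)
        sh=R.inv().apply((t-p)*f_)*1000 if False else R.inv().apply((t-p)/N)*1000
        print(','.join(f'{v:g}' for v in np.r_[sh.round(0 if st>15 else 1),np.degrees(rv/N).round(1)]+0.0))
        R=R*Ro.from_rotvec(rv/N)
main()
E
sed -i '/f=1\/(N)/d; s/sh=.* else /sh=/' go.py; sed -i 's/sh=.*1000$/sh=R.inv().apply((t-p)\/N)*1000/' go.py
python3 go.py .222 .664 .34 71.5
```

```text
t 0.1 p [0.2219 0.6635 0.2134] az 71.5 F [ 0.1  0.9 -0.2] gap 0.0909
left mm 126.7 world [1.000e-01 5.000e-01 1.266e+02] turn [-0.06 -0.    0.  ]
rows 4
0,0,-32,0,0,0
0,0,-32,0,0,0
0,0,-32,0,0,0
0,0,-32,0,0,0
```

{"api": "move_arm", "payload": {
  "moves": [0,0,-40,0,0,0,0,0,-40,0,0,0,0,0,-40,0,0,0]
}}

```text
time: 0.35
tool_pos: [0.2203, 0.659, 0.3252]
tool_rot: [-0.504, -3.097, 0.03]
ft_force: [1.2, -0.4, 0.3]
finger_gap: 0.0912
```

```bash
python3 go.py .5 .25 .34 -2
```

```text
t 0.35 p [0.2203 0.659  0.3252] az 71.5 F [ 1.2 -0.4  0.3] gap 0.0912
left mm 495.7 world [ 279.7 -409.    14.8] turn [-0.97  0.68 73.5 ]
rows 13
-30,-23,-1,-0.1,0.1,5.7
-33,-20,-1,-0.1,0.1,5.7
-34,-17,-1,-0.1,0.1,5.7
-36,-13,-1,-0.1,0.1,5.7
-37,-10,-1,-0.1,0.1,5.7
-38,-6,-1,-0.1,0.1,5.7
-38,-2,-1,-0.1,0.1,5.7
-38,2,-1,-0.1,0.1,5.7
-38,5,-1,-0.1,0.1,5.7
-37,9,-1,-0.1,0.1,5.7
```

{"api": "move_arm", "payload": {
  "moves": [-30,-23,-1,0,0,5.7,-33,-20,-1,0,0,5.7,-34,-17,-1,0,0,5.7,-36,-13,-1,0,0,5.7,-37,-10,-1,0,0,5.7]
}}

```text
time: 0.77
tool_pos: [0.3275, 0.5024, 0.3412]
tool_rot: [1.267, 2.874, -0.01]
ft_force: [0.2, -0.2, -0.5]
finger_gap: 0.0911
```

```bash
python3 go.py .5 .25 .34 -2
```

```text
t 0.77 p [0.3275 0.5024 0.3412] az 42.4 F [ 0.2 -0.2 -0.5] gap 0.0911
left mm 305.7 world [ 172.5 -252.4   -1.2] turn [-0.24  0.29 44.43]
rows 8
-38,-5,0,0,0,5.6
-38,-2,0,0,0,5.6
-38,2,0,0,0,5.6
-38,6,0,0,0,5.6
-37,9,0,0,0,5.6
-36,13,0,0,0,5.6
-35,16,0,0,0,5.6
-33,20,0,0,0,5.6
```

Good tracking; continue.

{"api": "move_arm", "payload": {
  "moves": [-38,-5,0,0,0,5.6,-38,-2,0,0,0,5.6,-38,2,0,0,0,5.6,-38,6,0,0,0,5.6,-37,9,0,0,0,5.6]
}}

```text
time: 1.18
tool_pos: [0.4361, 0.3346, 0.3416]
tool_rot: [1.953, 2.458, -0.01]
ft_force: [1.4, 0.6, 0.2]
finger_gap: 0.0914
```

```bash
python3 go.py .568 -.224 .25 -20
```

```text
t 1.18 p [0.4361 0.3346 0.3416] az 13.1 F [1.4 0.6 0.2] gap 0.0914
left mm 581.2 world [ 131.9 -558.6  -91.6] turn [-0.11  0.38 33.06]
rows 15
-38,0,6,0,0,2.2
-38,2,6,0,0,2.2
-38,3,6,0,0,2.2
-38,5,6,0,0,2.2
-38,6,6,0,0,2.2
-38,7,6,0,0,2.2
-37,9,6,0,0,2.2
-37,10,6,0,0,2.2
-36,12,6,0,0,2.2
-36,13,6,0,0,2.2
```

{"api": "move_arm", "payload": {
  "moves": [-38,0,4,0,0,2.2,-38,2,4,0,0,2.2,-38,3,4,0,0,2.2,-38,5,4,0,0,2.2,-38,6,4,0,0,2.2]
}}

```text
time: 1.6
tool_pos: [0.4811, 0.1396, 0.3221]
tool_rot: [2.196, 2.242, -0.008]
ft_force: [1.1, 0.6, -0.2]
finger_gap: 0.0914
```

{"api": "move_arm", "payload": {
  "moves": [-38,7,6,0,0,2.2,-37,9,6,0,0,2.2,-37,10,6,0,0,2.2,-37,11,6,0,0,2.2,-36,12,6,0,0,2.2]
}}

```text
time: 2.02
tool_pos: [0.5183, -0.0583, 0.2922]
tool_rot: [2.409, 2.009, -0.006]
ft_force: [1.3, 0.3, 0.6]
finger_gap: 0.091
```

```bash
python3 go.py .568 -.224 .20 -20
```

```text
t 2.02 p [ 0.5183 -0.0583  0.2922] az -10.3 F [1.3 0.3 0.6] gap 0.091
left mm 196.0 world [  49.7 -165.7  -92.2] turn [0.08 0.33 9.65]
rows 5
-31,16,19,0,0.1,1.9
-30,17,19,0,0.1,1.9
-30,18,19,0,0.1,1.9
-29,19,19,0,0.1,1.9
-28,20,18,0,0.1,1.9
```

{"api": "move_arm", "payload": {
  "moves": [-31,16,19,0,0.1,1.9,-30,17,19,0,0.1,1.9,-30,18,19,0,0,1.9,-29,19,19,0,0,1.9,-28,20,18,0,0,1.9]
}}

```text
time: 2.43
tool_pos: [0.5697, -0.2353, 0.1976]
tool_rot: [2.576, 1.787, 0.004]
ft_force: [0.9, 0.9, 0.1]
finger_gap: 0.0912
```

```bash
python3 go.py .568 -.224 .13 -20 10; python3 -c "
from h import *
im=camera('scene');cv2.imwrite('pics/s1.png',im[60:330,60:330,::-1].repeat(2,0).repeat(2,1))
im=camera('top');cv2.imwrite('pics/t1.png',im[100:300,200:420,::-1].repeat(3,0).repeat(3,1))"
```

```text
t 2.43 p [ 0.5697 -0.2353  0.1976] az -20.5 F [0.9 0.9 0.1] gap 0.0912
left mm 68.6 world [ -1.7  11.3 -67.6] turn [ 0.37  0.08 -0.49]
rows 7
1.4,-0.9,9.7,0.1,0,-0.1
1.4,-0.8,9.7,0.1,0,-0.1
1.4,-0.8,9.7,0.1,0,-0.1
1.4,-0.8,9.7,0.1,0,-0.1
1.4,-0.8,9.7,0.1,0,-0.1
1.4,-0.8,9.7,0.1,0,-0.1
1.4,-0.8,9.7,0.1,0,-0.1
```

View pics/s1.png

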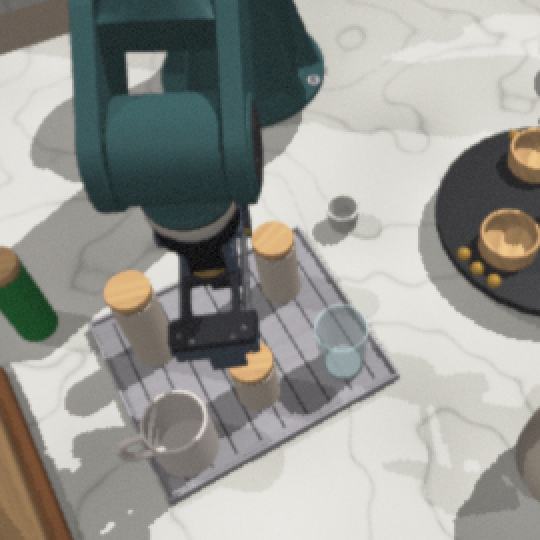

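View pics/t1.png

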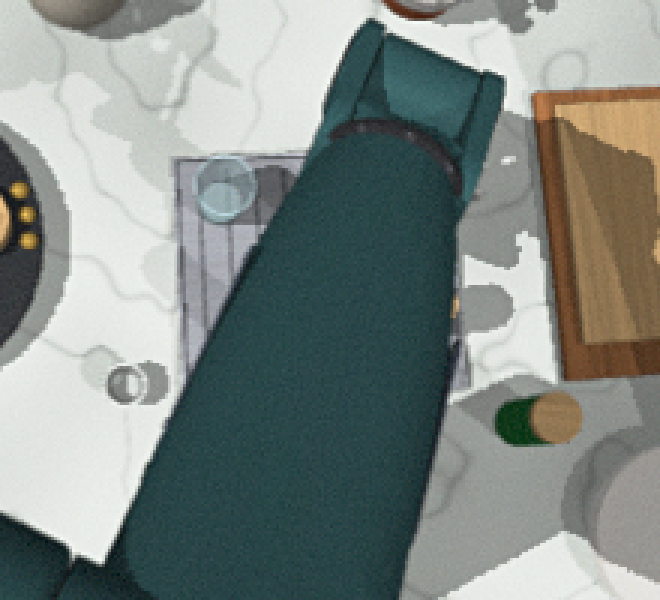

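{"api": "move_arm", "payload": {
  "moves": [5,-3,20,0.2,0,-0.2,3,-2,20,0.2,0,-0.2,2,-1,18,0,0,0,0,0,0,0,0,0]
}}

```text
time: 2.87
tool_pos: [0.5665, -0.226, 0.135]
tool_rot: [-2.576, -1.792, 0.006]
ft_force: [-1.3, 0.0, -0.7]
finger_gap: 0.0909
```

```bash
python3 go.py .568 -.224 .06 -20 20; python3 -c "
from h import *
im=camera('scene');cv2.imwrite('pics/s2.png',im[160:310,90:270,::-1].repeat(4,0).repeat(4,1))"
```

```text
t 2.87 p [ 0.5665 -0.226   0.135 ] az -20.4 F [-1.3  0.  -0.7] gap 0.0909
left mm 75.0 world [  1.5   2.  -75. ] turn [-0.3   0.07 -0.36]
rows 4
1,0,19,-0.1,0,-0.1
1,0,19,-0.1,0,-0.1
1,0,19,-0.1,0,-0.1
1,0,19,-0.1,0,-0.1
```

View pics/s2.png

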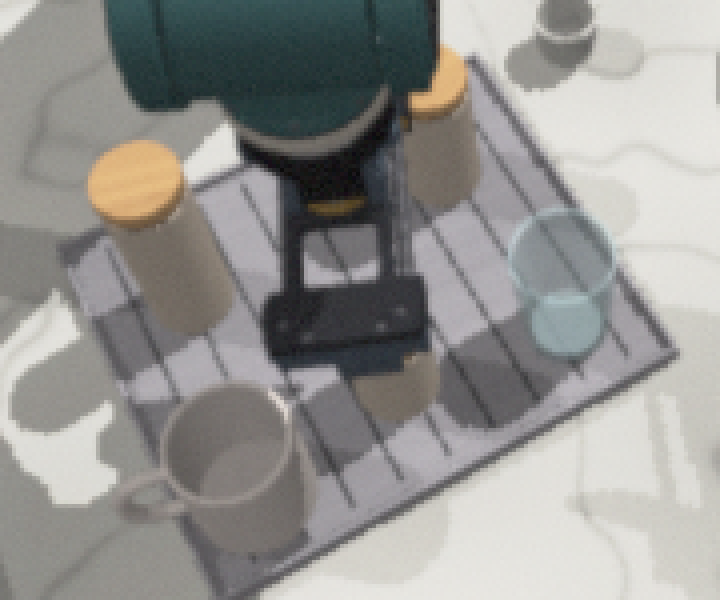

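{"api": "move_arm", "payload": {
  "moves": [1,0,20,-0.1,0,-0.1,1,0,20,-0.1,0,-0.1,1,0,20,0,0,-0.1,0,0,15,0,0,0,0,0,4,0,0,0]
}}

```text
time: 3.33
tool_pos: [0.5731, -0.2243, 0.0637]
tool_rot: [2.564, 1.799, 0.006]
ft_force: [0.2, 0.0, 0.7]
finger_gap: 0.0915
```

```bash
python3 go.py .568 -.224 .06 -20 20; python3 -c "
from h import *
im=camera('scene');cv2.imwrite('pics/s3.png',im[160:310,90:270,::-1].repeat(4,0).repeat(4,1))"
```

```text
t 3.33 p [ 0.5731 -0.2243  0.0637] az -19.9 F [0.2 0.  0.7] gap 0.0915
left mm 6.3 world [-5.1  0.3 -3.7] turn [0.57 0.11 0.09]
rows 1
-1,-5,4,0.6,0.1,0.1
```

View pics/s3.png

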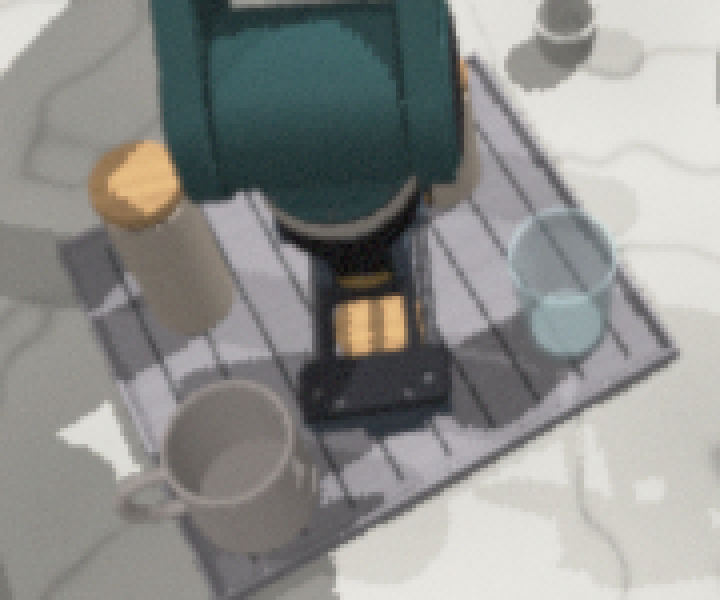

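{"api": "move_arm", "payload": {
  "moves": [-1,-5,4,0.5,0.1,0.1,0,0,0,0,0,0]
}}

```text
time: 3.55
tool_pos: [0.5689, -0.2238, 0.062]
tool_rot: [2.572, 1.801, 0.002]
ft_force: [-0.6, 0.7, -0.2]
finger_gap: 0.0914
```

```bash
python3 go.py .568 -.224 .06 -20 10
```

```text
t 3.55 p [ 0.5689 -0.2238  0.062 ] az -20.0 F [-0.6  0.7 -0.2] gap 0.0914
left mm 2.2 world [-0.9 -0.2 -2. ] turn [0.15 0.01 0.01]
rows 1
-0.5,-0.8,2,0.1,0,0
```

{"api": "move_arm", "payload": {
  "moves": [-0.5,-0.8,2,0.1,0,0,0,0,0,0,0,0,0,0,0,0,0,0,0,0,0,0,0,0,0,0,0,0,0,0],
  "grip": 0
}}

```text
time: 3.97
tool_pos: [0.5697, -0.2249, 0.0638]
tool_rot: [2.57, 1.799, 0.004]
ft_force: [0.7, 0.1, 0.3]
finger_gap: 0.0607
```

{"api": "move_arm", "payload": {
  "moves": [0,0,0,0,0,0,0,0,0,0,0,0]
}}

```text
time: 4.13
tool_pos: [0.5695, -0.2249, 0.0639]
tool_rot: [2.57, 1.799, 0.004]
ft_force: [0.2, 0.5, -2.7]
finger_gap: 0.0538
```

{"api": "move_arm", "payload": {
  "moves": [0,0,0,0,0,0,0,0,-10,0,0,0,0,0,-30,0,0,0,0,0,-36,0,0,0,0,0,-36,0,0,0]
}}

```text
time: 4.55
tool_pos: [0.5641, -0.2225, 0.1725]
tool_rot: [-2.567, -1.797, 0.008]
ft_force: [0.4, -0.8, -1.7]
finger_gap: 0.0538
```

```bash
python3 go.py .6055 .3186 .24 -20 35
```

```text
t 4.55 p [ 0.5641 -0.2225  0.1725] az -20.0 F [ 0.4 -0.8 -1.7] gap 0.0538
left mm 546.9 world [ 41.4 541.1  67.5] turn [-0.56 -0.03 -0.01]
rows 16
33,-9,-4,0,0,0
33,-9,-4,0,0,0
33,-9,-4,0,0,0
33,-9,-4,0,0,0
33,-9,-4,0,0,0
33,-9,-4,0,0,0
33,-9,-4,0,0,0
33,-9,-4,0,0,0
33,-9,-4,0,0,0
33,-9,-4,0,0,0
```

{"api": "move_arm", "payload": {
  "moves": [15,-4,-15,-0.1,0,0,25,-7,-12,-0.1,0,0,33,-9,-8,-0.1,0,0,33,-9,-6,-0.1,0,0,33,-9,-6,0,0,0]
}}

```text
time: 4.97
tool_pos: [0.5789, -0.0804, 0.2332]
tool_rot: [2.573, 1.788, 0.009]
ft_force: [-0.0, -0.3, -1.9]
finger_gap: 0.0541
```

{"api": "move_arm", "payload": {
  "moves": [33,-9,-4,0,0,0,33,-9,-4,0,0,0,33,-9,-4,0,0,0,33,-9,-3,0,0,0,33,-9,-3,0,0,0]
}}

```text
time: 5.38
tool_pos: [0.5929, 0.0983, 0.2567]
tool_rot: [2.572, 1.785, 0.014]
ft_force: [0.3, -0.3, -2.8]
finger_gap: 0.0537
```

```bash
python3 go.py .6055 .3186 .24 -20 35
```

```text
t 5.38 p [0.5929 0.0983 0.2567] az -20.5 F [ 0.3 -0.3 -2.8] gap 0.0537
left mm 221.3 world [ 12.6 220.3 -16.7] turn [ 0.79 -0.08 -0.48]
rows 7
30,-9,2,0.1,0,-0.1
30,-9,2,0.1,0,-0.1
30,-9,2,0.1,0,-0.1
30,-9,2,0.1,0,-0.1
30,-9,2,0.1,0,-0.1
30,-9,2,0.1,0,-0.1
30,-9,2,0.1,0,-0.1
```

{"api": "move_arm", "payload": {
  "moves": [30,-9,2,0.1,0,0,30,-9,2,0.1,0,0,30,-9,2,0.1,0,0,30,-9,2,0.1,0,0,30,-9,2,0.1,0,0]
}}

```text
time: 5.8
tool_pos: [0.602, 0.2636, 0.2512]
tool_rot: [2.576, 1.79, 0.011]
ft_force: [0.9, -0.7, -2.5]
finger_gap: 0.0539
```

```bash
python3 go.py .6055 .3186 .22 -20 20
```

```text
t 5.8 p [0.602  0.2636 0.2512] az -20.4 F [ 0.9 -0.7 -2.5] gap 0.0539
left mm 63.3 world [  3.5  55.  -31.2] turn [ 0.43 -0.18 -0.42]
rows 4
13,-4,8,0.1,0,-0.1
13,-4,8,0.1,0,-0.1
13,-4,8,0.1,0,-0.1
13,-4,8,0.1,0,-0.1
```

{"api": "move_arm", "payload": {
  "moves": [18,-5,6,0.1,0,-0.1,14,-5,8,0.1,0,-0.1,10,-3,8,0.1,0,-0.1,4,-1,5,0,0,0,0,0,0,0,0,0]
}}

```text
time: 6.22
tool_pos: [0.6037, 0.3191, 0.2236]
tool_rot: [-2.57, -1.805, -0.006]
ft_force: [-0.8, -1.0, -3.2]
finger_gap: 0.0541
```

```bash
python3 go.py .6055 .3186 .16 -20 15
```

```text
t 6.22 p [0.6037 0.3191 0.2236] az -19.8 F [-0.8 -1.  -3.2] gap 0.0541
left mm 63.6 world [  1.8  -0.5 -63.6] turn [ 0.09 -0.2   0.15]
rows 5
0,0.4,12.7,0,0,0
0,0.4,12.7,0,0,0
0,0.4,12.7,0,0,0
0,0.4,12.7,0,0,0
0,0.4,12.7,0,0,0
```

{"api": "move_arm", "payload": {
  "moves": [0,0.4,15,0,0,0,0,0.4,18,0,-0.1,0,0,0.4,18,0,-0.1,0,0,0,15,0,0,0,0,0,4,0,0,0]
}}

```text
time: 6.63
tool_pos: [0.6059, 0.314, 0.1494]
tool_rot: [2.573, 1.799, 0.003]
ft_force: [-0.9, -0.1, -2.7]
finger_gap: 0.0543
```

```bash
python3 go.py .6055 .3186 .12 -20 10; python3 -c "
from h import *
im=camera('scene');cv2.imwrite('pics/s4.png',im[80:230,265:425,::-1].repeat(4,0).repeat(4,1))
im=camera('top');cv2.imwrite('pics/t4.png',im[110:260,80:240,::-1].repeat(4,0).repeat(4,1))"
```

```text
t 6.63 p [0.6059 0.314  0.1494] az -20.1 F [-0.9 -0.1 -2.7] gap 0.0543
left mm 29.7 world [ -0.4   4.6 -29.4] turn [ 0.17 -0.01 -0.06]
rows 3
1.4,-0.7,9.8,0.1,0,0
1.4,-0.7,9.8,0.1,0,0
1.4,-0.7,9.8,0.1,0,0
```

View pics/s4.png

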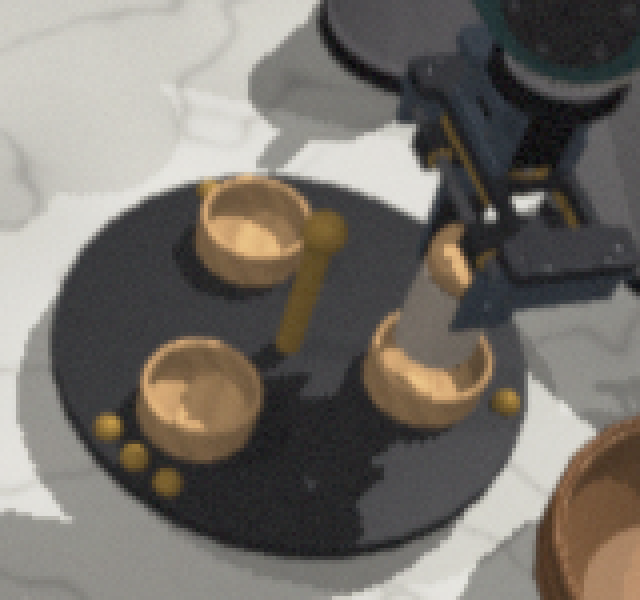

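View pics/t4.png

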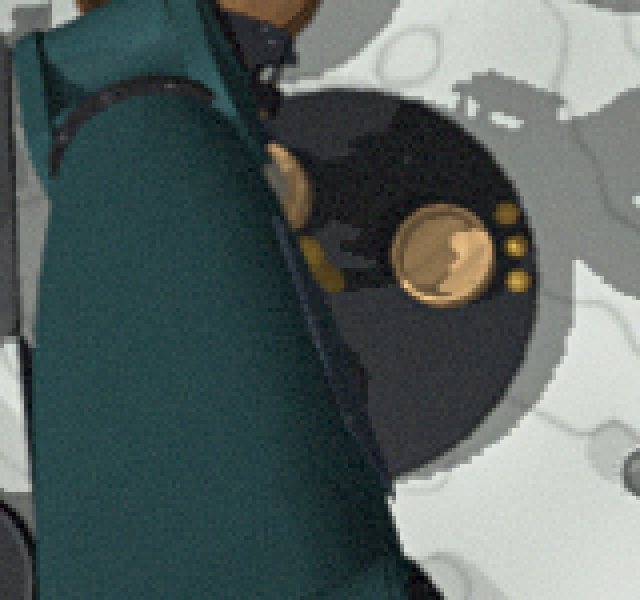

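{"api": "move_arm", "payload": {
  "moves": [3,-1.5,4,0.1,0,0,1.5,-0.5,6,0,0,0,0.5,0,6,0,0,0,0,0,5,0,0,0,0,0,0,0,0,0]
}}

```text
time: 7.15
tool_pos: [0.6082, 0.3201, 0.1313]
tool_rot: [2.574, 1.798, 0.01]
ft_force: [-0.3, -0.1, -2.2]
finger_gap: 0.054
```

```bash
python3 go.py .6055 .3186 .112 -20 5
```

```text
t 7.15 p [0.6082 0.3201 0.1313] az -20.1 F [-0.3 -0.1 -2.2] gap 0.054
left mm 19.6 world [ -2.7  -1.5 -19.3] turn [ 0.28 -0.24 -0.12]
rows 4
-0.6,-0.5,4.8,0.1,-0.1,0
-0.6,-0.5,4.8,0.1,-0.1,0
-0.6,-0.5,4.8,0.1,-0.1,0
-0.6,-0.5,4.8,0.1,-0.1,0
```

{"api": "move_arm", "payload": {
  "moves": [-0.8,-0.7,5,0.1,-0.1,0,-0.6,-0.5,5,0.1,-0.1,0,-0.3,-0.3,4.5,0,0,0,0,0,2.5,0,0,0,0,0,0,0,0,0]
}}

```text
time: 7.57
tool_pos: [0.6061, 0.3192, 0.1128]
tool_rot: [2.574, 1.799, 0.002]
ft_force: [-1.0, 0.3, -2.6]
finger_gap: 0.0538
```

```bash
python3 go.py .6055 .3186 .107 -20 1.5
```

```text
t 7.57 p [0.6061 0.3192 0.1128] az -20.1 F [-1.   0.3 -2.6] gap 0.0538
left mm 5.8 world [-0.6 -0.6 -5.8] turn [ 0.08 -0.04 -0.1 ]
rows 4
-0.2,-0.1,1.4,0,0,0
-0.2,-0.1,1.4,0,0,0
-0.2,-0.1,1.4,0,0,0
-0.2,-0.1,1.4,0,0,0
```

{"api": "move_arm", "payload": {
  "moves": [-0.2,-0.1,1.4,0,0,0,-0.2,-0.1,1.4,0,0,0,-0.2,-0.1,1.2,0,0,0,0,0,0,0,0,0]
}}

```text
time: 7.9
tool_pos: [0.6057, 0.3187, 0.1084]
tool_rot: [2.574, 1.799, 0.002]
ft_force: [0.6, 0.8, -2.1]
finger_gap: 0.0537
```

{"api": "move_arm", "payload": {
  "moves": [0,0,1,0,0,0,0,0,1,0,0,0,0,0,0,0,0,0]
}}

```text
time: 8.15
tool_pos: [0.6059, 0.3188, 0.1066]
tool_rot: [2.574, 1.799, 0.003]
ft_force: [-0.4, -0.2, -1.8]
finger_gap: 0.0539
```

{"api": "move_arm", "payload": {
  "moves": [0,0,1,0,0,0,0,0,0,0,0,0]
}}

```text
time: 8.32
tool_pos: [0.6063, 0.319, 0.106]
tool_rot: [2.574, 1.799, 0.005]
ft_force: [-0.3, 0.1, -2.3]
finger_gap: 0.0538
```

{"api": "move_arm", "payload": {
  "moves": [0,0,1,0,0,0,0,0,0,0,0,0]
}}

```text
time: 8.48
tool_pos: [0.6069, 0.3194, 0.1061]
tool_rot: [2.574, 1.799, 0.007]
ft_force: [-0.7, -0.1, -2.9]
finger_gap: 0.0539
```

```bash
python3 go.py .6055 .3186 .104 -20 1.5; python3 -c "
from h import *
im=camera('scene');cv2.imwrite('pics/s5.png',im[80:230,265:425,::-1].repeat(4,0).repeat(4,1))
s=read_state();print(s['tool_pos'],s['ft_force'],s['moment'],s['dq'])"
```

```text
t 8.48 p [0.6069 0.3194 0.1061] az -20.1 F [-0.7 -0.1 -2.9] gap 0.0539
left mm 2.7 world [-1.4 -0.8 -2.1] turn [ 0.2  -0.17 -0.11]
rows 2
-0.7,-0.5,1,0.1,-0.1,-0.1
-0.6,-0.5,1,0.1,-0.1,-0.1
[0.60692537 0.31939262 0.10601441] [-0.6188644  -0.01221145 -2.75105942] [-0.02483574  0.07738208  0.02542676] [-4.16584786e-05  4.38844318e-03  5.58334911e-03 -1.96994111e-04
 -3.35064191e-03 -1.71125843e-03]
```

View pics/s5.png

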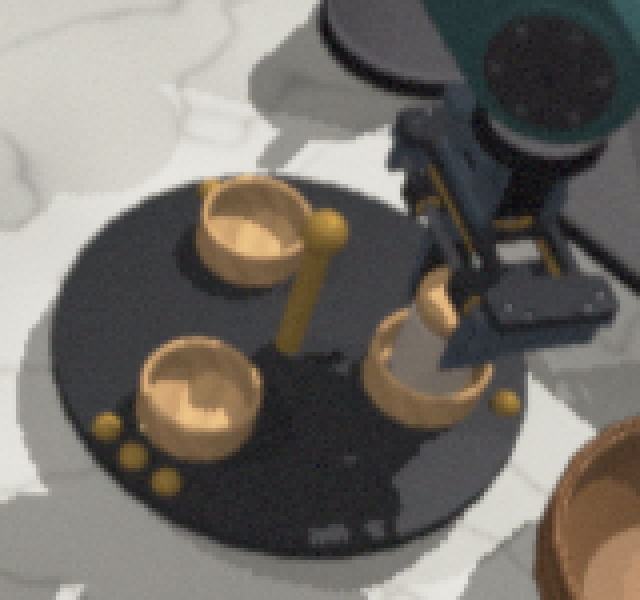

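{"api": "move_arm", "payload": {
  "moves": [-0.8,-0.6,1.5,0.2,-0.1,0,-0.3,-0.2,1.5,0.1,-0.1,0,0,0,0,0,0,0]
}}

```text
time: 8.78
tool_pos: [0.6078, 0.3198, 0.1058]
tool_rot: [-2.574, -1.799, -0.005]
ft_force: [0.1, 0.1, -3.0]
finger_gap: 0.0538
```

```bash
python3 go.py .6055 .3186 .104 -20 1.5
```

```text
t 8.78 p [0.6078 0.3198 0.1058] az -20.1 F [ 0.1  0.1 -3. ] gap 0.0538
left mm 3.2 world [-2.3 -1.2 -1.8] turn [ 0.06 -0.17 -0.11]
rows 3
-0.7,-0.6,0.6,0,-0.1,0
-0.7,-0.6,0.6,0,-0.1,0
-0.7,-0.6,0.6,0,-0.1,0
```

```bash
python3 -c "
from h import *
s=read_state();print(s['joint_positions'].round(3),s['effort'].round(2),s['ft_force'],s['moment'],s['dq'].round(4),s['tool_pos'])"
```

```text
[0.45  0.49  1.801 0.002 0.847 0.8  ] [-6.000e-02 -8.132e+01 -3.887e+01  6.000e-02  2.000e-02  0.000e+00] [ 0.11213446  0.10012345 -2.97527449] [-0.09623815  0.06583958 -0.03021663] [ 0.0008 -0.0069 -0.0051  0.0014 -0.0012 -0.0001] [0.60781338 0.31983163 0.10580063]
```

{"api": "move_arm", "payload": {
  "moves": [-1.5,-1.2,3,0,-0.1,0]
}}

```text
time: 8.87
tool_pos: [0.6072, 0.3195, 0.1042]
tool_rot: [2.575, 1.799, 0.006]
ft_force: [-2.6, 0.1, 29.0]
finger_gap: 0.0535
```

```bash
python3 -c "
from h import *
s=read_state();print(s['joint_positions'].round(4),s['effort'].round(2),s['ft_force'],s['moment'],s['dq'].round(4),s['tool_pos'])"
```

```text
[4.5020e-01 4.9070e-01 1.8039e+00 4.0000e-04 8.4280e-01 8.0100e-01] [ -0.96 -64.96 -29.98  -0.14  -0.24  -0.23] [-2.60793014  0.12874068 29.03936539] [-0.19408092  0.3043782  -0.2323061 ] [ 0.0017  0.0072  0.0284 -0.0184 -0.054   0.0199] [0.60723645 0.31946706 0.10417105]
```

{"api": "move_arm", "payload": {
  "moves": [0,0,-1.2,0,0,0]
}}

```text
time: 8.95
tool_pos: [0.6074, 0.3196, 0.1055]
tool_rot: [2.575, 1.799, 0.007]
ft_force: [-0.3, -0.1, -3.3]
finger_gap: 0.0537
```

{"api": "move_arm", "payload": {
  "moves": [-0.5,-0.4,1,0,-0.1,0]
}}

```text
time: 9.03
tool_pos: [0.607, 0.3193, 0.1047]
tool_rot: [2.574, 1.798, 0.006]
ft_force: [1.1, 0.8, -2.0]
finger_gap: 0.0531
```

{"api": "move_arm", "payload": {
  "moves": [0,0,1,0,0,0]
}}

```text
time: 9.12
tool_pos: [0.6071, 0.3193, 0.1042]
tool_rot: [2.574, 1.798, 0.006]
ft_force: [-6.9, -3.1, 19.3]
finger_gap: 0.0533
```

{"api": "move_arm", "payload": {
  "moves": [0,0,-0.5,0,0,0,0,0,0,0,0,0,0,0,0,0,0,0,0,0,0,0,0,0,0,0,0,0,0,0],
  "grip": 100
}}

```text
time: 9.53
tool_pos: [0.6065, 0.3189, 0.1036]
tool_rot: [2.574, 1.798, 0.004]
ft_force: [-0.6, -0.8, -0.5]
finger_gap: 0.0841
```

{"api": "move_arm", "payload": {
  "moves": [0,0,0,0,0,0,0,0,0,0,0,0]
}}

```text
time: 9.7
tool_pos: [0.6062, 0.3188, 0.1031]
tool_rot: [2.574, 1.798, 0.003]
ft_force: [-1.2, 0.3, -0.4]
finger_gap: 0.0912
```

```bash
python3 -c "
from h import *
im=camera('scene');cv2.imwrite('pics/s6.png',im[80:230,265:425,::-1].repeat(4,0).repeat(4,1))"; python3 go.py .607 .3193 .2 -20 20
```

```text
t 9.75 p [0.6062 0.3188 0.1031] az -20.1 F [ 0.1 -0.   0.1] gap 0.0914
left mm 96.9 world [ 0.8  0.5 96.9] turn [ 0.13 -0.02 -0.12]
rows 5
0,0,-19,0,0,0
0,0,-19,0,0,0
0,0,-19,0,0,0
0,0,-19,0,0,0
0,0,-19,0,0,0
```

View pics/s6.png

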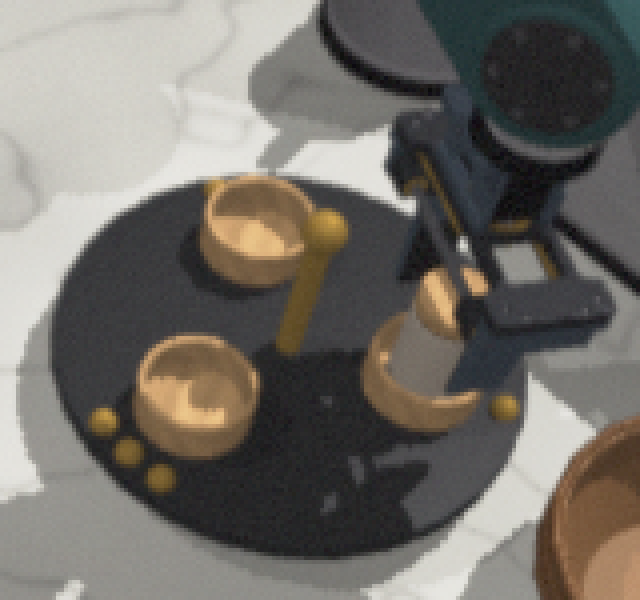

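{"api": "move_arm", "payload": {
  "moves": [0,0,-10,0,0,0,0,0,-20,0,0,0,0,0,-25,0,0,0,0,0,-30,0,0,0,0,0,-30,0,0,0]
}}

```text
time: 10.17
tool_pos: [0.6025, 0.3171, 0.2172]
tool_rot: [-2.575, -1.799, 0.015]
ft_force: [-0.9, -0.6, 0.7]
finger_gap: 0.0911
```

```bash
python3 go.py .45 -.133 .24 -20 38
```

```text
t 10.17 p [0.6025 0.3171 0.2172] az -20.1 F [-0.9 -0.6  0.7] gap 0.0911
left mm 475.8 world [-152.5 -450.1   22.8] turn [-0.34  0.45 -0.12]
rows 13
-37,1,-1,0,0,0
-37,1,-1,0,0,0
-37,1,-2,0,0,0
-37,1,-2,0,0,0
-37,1,-2,0,0,0
-37,1,-2,0,0,0
-37,1,-2,0,0,0
-37,1,-2,0,0,0
-37,1,-2,0,0,0
-37,1,-2,0,0,0
```

{"api": "move_arm", "payload": {
  "moves": [-25,1,-6,0,0,0,-37,1,-5,0,0,0,-37,1,-3,0,0,0,-37,1,-2,0,0,0,-37,1,-2,0,0,0]
}}

```text
time: 10.58
tool_pos: [0.5508, 0.1545, 0.2487]
tool_rot: [2.567, 1.806, 0.01]
ft_force: [0.2, -0.9, -0.0]
finger_gap: 0.0911
```

{"api": "move_arm", "payload": {
  "moves": [-37,1,-2,0,0,0,-37,1,-2,0,0,0,-37,1,0,0,0,0,-37,1,0,0,0,0,-30,1,0,0,0,0]
}}

```text
time: 11.0
tool_pos: [0.4915, -0.0222, 0.2573]
tool_rot: [2.563, 1.806, 0.017]
ft_force: [0.6, -0.4, 0.5]
finger_gap: 0.0915
```

```bash
python3 go.py .44 -.1328 .20 -20 38;  python3 -c "
from h import *
im=camera('scene');cv2.imwrite('pics/s7.png',im[:,:,::-1]);v=im[110:230,265:410,::-1];cv2.imwrite('pics/s7c.png',cv2.resize(v,None,fx=5,fy=5,interpolation=cv2.INTER_CUBIC))
im=camera('top');cv2.imwrite('pics/t7.png',im[:,:,::-1]);v=im[120:245,105:230,::-1];cv2.imwrite('pics/t7c.png',cv2.resize(v,None,fx=4.7,fy=4.7,interpolation=cv2.INTER_CUBIC))"
```

```text
t 11.0 p [ 0.4915 -0.0222  0.2573] az -19.7 F [ 0.6 -0.4  0.5] gap 0.0915
left mm 134.8 world [ -51.5 -110.6  -57.3] turn [ 0.68 -0.3   0.35]
rows 4
-30,-3,14,0.2,-0.1,0.1
-30,-3,14,0.2,-0.1,0.1
-30,-3,14,0.2,-0.1,0.1
-30,-3,14,0.2,-0.1,0.1
```

View pics/s7c.png

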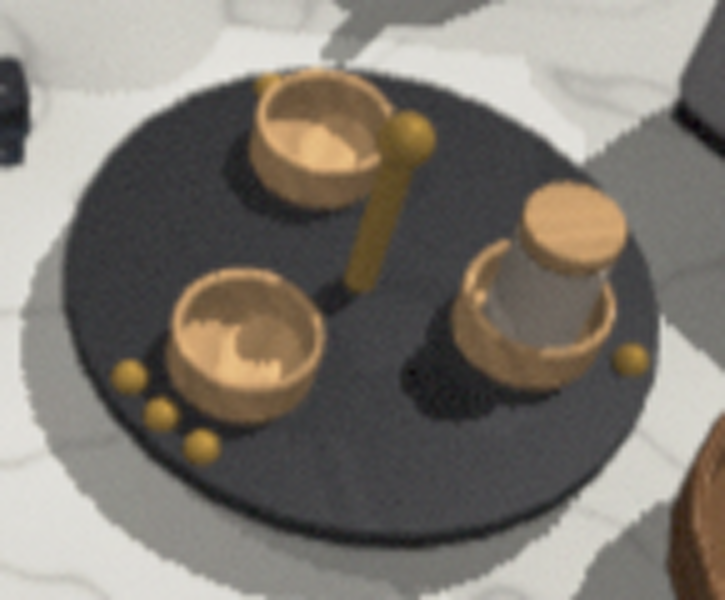

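View pics/t7c.png

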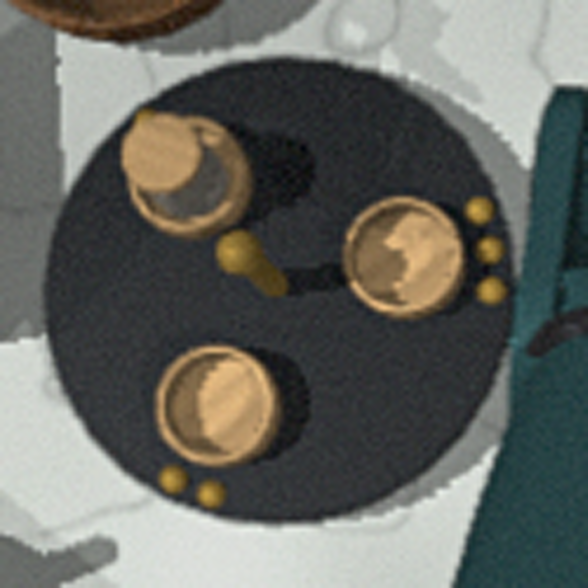

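```bash
cat > car.py <<'E'
from h import *
import sys
c=np.array([.534,.256])
for n in("scene","top"):
    im=cv2.imread(f"pics/{n[0]}{sys.argv[1]}.png");hsv=cv2.cvtColor(im,cv2.COLOR_BGR2HSV)
    k,l,st,ce=cv2.connectedComponentsWithStats(cv2.inRange(hsv,(19,110,50),(33,255,255)))
    for i in range(1,k):
        if 6<st[i,4]<60:
            P=onplane(n,ce[i],.05);d=P[:2]-c
            if .14<np.hypot(*d)<.17: print(n,P.round(4),np.hypot(*d).round(4),np.degrees(np.arctan2(d[1],d[0])).round(1))
E
python3 car.py 0 2>&1|head -0; cp pics/scene0.png pics/s0.png; cp pics/top0.png pics/t0.png; python3 car.py 0; echo; python3 car.py 7
python3 - <<'E'
from h import *
S=(265+574/5-.5,110+215/5-.5);T=(105+160/4.7-.5,120+152/4.7-.5)
print(tri(S,T),onplane("scene",S,.141),onplane("top",T,.141))
E
```

```text
scene [0.3797 0.2912 0.05  ] 0.1582 167.2
scene [0.6496 0.3582 0.05  ] 0.1543 41.5
scene [0.5344 0.103  0.05  ] 0.153 -89.9
scene [0.5623 0.1053 0.05  ] 0.1533 -79.4
scene [0.5904 0.1141 0.05  ] 0.1527 -68.3
top [0.6507 0.359  0.05  ] 0.1556 41.4
top [0.5918 0.1142 0.05  ] 0.1531 -67.8
top [0.5641 0.1053 0.05  ] 0.1536 -78.7
top [0.535  0.1031 0.05  ] 0.1529 -89.6
top [0.394  0.3204 0.05  ] 0.1541 155.3
top [0.3843 0.2928 0.05  ] 0.1541 166.2

scene [0.3808 0.2975 0.05  ] 0.1587 164.8
scene [0.653  0.3534 0.05  ] 0.1537 39.3
scene [0.5282 0.1035 0.05  ] 0.1526 -92.2
scene [0.5573 0.1049 0.05  ] 0.1529 -81.2
scene [0.5855 0.1116 0.05  ] 0.1533 -70.4
top [0.6585 0.356  0.05  ] 0.1597 38.8
top [0.5864 0.1125 0.05  ] 0.1528 -70.0
top [0.5586 0.1045 0.05  ] 0.1535 -80.8
top [0.5287 0.1033 0.05  ] 0.1528 -92.0
top [0.3969 0.3252 0.05  ] 0.1535 153.2
top [0.386  0.2976 0.05  ] 0.1537 164.3
(array([0.60640683, 0.31615073, 0.14764505]), np.float64(0.0023976356555891164)) [0.60256507 0.32033403 0.141     ] [0.60885048 0.31894387 0.141     ]
```

{"api": "move_arm", "payload": {
  "moves": [-30,-3,10,0.2,0,0.1,-30,-3,14,0.2,0,0.1,-27,-3,14,0.2,0,0.1,-15,-1,10,0,0,0,-3,0,2,0,0,0]
}}

```text
time: 11.52
tool_pos: [0.4474, -0.1209, 0.2098]
tool_rot: [2.573, 1.797, 0.017]
ft_force: [-0.1, -0.2, -0.8]
finger_gap: 0.0917
```

```bash
python3 go.py .44 -.1328 .16 -20 15
```

```text
t 11.52 p [ 0.4474 -0.1209  0.2098] az -20.1 F [-0.1 -0.2 -0.8] gap 0.0917
left mm 51.8 world [ -7.4 -11.9 -49.8] turn [ 0.51 -0.4  -0.12]
rows 4
-3.5,-0.8,12.4,0.1,-0.1,0
-3.5,-0.8,12.4,0.1,-0.1,0
-3.5,-0.8,12.4,0.1,-0.1,0
-3.5,-0.7,12.4,0.1,-0.1,0
```

{"api": "move_arm", "payload": {
  "moves": [-8,-2,4,0.2,-0.2,0,-5,-1,12,0.2,-0.1,0,-1,0,14,0.1,0,0,0,0,12,0,0,0,0,0,0,0,0,0]
}}

```text
time: 11.93
tool_pos: [0.4417, -0.1326, 0.1671]
tool_rot: [2.573, 1.799, 0.004]
ft_force: [-0.8, 0.6, -0.3]
finger_gap: 0.0913
```

```bash
python3 go.py .44 -.1328 .089 -20 20
```

```text
t 11.93 p [ 0.4417 -0.1326  0.1671] az -20.1 F [-0.8  0.6 -0.3] gap 0.0913
left mm 78.1 world [ -1.7  -0.2 -78.1] turn [ 0.17 -0.08 -0.07]
rows 4
0,0,20,0,0,0
0,0,20,0,0,0
0,0,20,0,0,0
0,0,20,0,0,0
```

{"api": "move_arm", "payload": {
  "moves": [0,-1,18,0.1,0,0,0,-1,20,0.1,0,0,0,-1,20,0.1,0,0,0,-1,15,0.1,0,0,0,0,3,0,0,0]
}}

```text
time: 12.35
tool_pos: [0.4418, -0.1295, 0.0908]
tool_rot: [-2.571, -1.805, -0.002]
ft_force: [-0.2, -0.5, 0.1]
finger_gap: 0.0916
```

```bash
python3 go.py .44 -.1328 .089 -20 20
```

```text
t 12.35 p [ 0.4418 -0.1295  0.0908] az -19.8 F [-0.2 -0.5  0.1] gap 0.0916
left mm 4.2 world [-1.8 -3.3 -1.8] turn [ 0.02 -0.08  0.16]
rows 1
-4,-1,2,0,-0.1,0.2
```

{"api": "move_arm", "payload": {
  "moves": [-4,-1,1,0,-0.1,0.1,0,0,0,0,0,0]
}}

```text
time: 12.52
tool_pos: [0.4399, -0.1324, 0.0899]
tool_rot: [-2.571, -1.805, 0.002]
ft_force: [-0.1, 0.4, -0.2]
finger_gap: 0.0911
```

```bash
python3 go.py .44 -.1328 .089 -20 10
```

```text
t 12.52 p [ 0.4399 -0.1324  0.0899] az -19.9 F [-0.1  0.4 -0.2] gap 0.0911
left mm 1.0 world [ 0.1 -0.4 -0.9] turn [-0.05  0.03  0.14]
rows 1
-0.3,0.3,0.9,0,0,0.1
```

{"api": "move_arm", "payload": {
  "moves": [0,0,0,0,0,0,0,0,0,0,0,0,0,0,0,0,0,0,0,0,0,0,0,0,0,0,0,0,0,0],
  "grip": 0
}}

```text
time: 12.93
tool_pos: [0.4421, -0.1331, 0.0935]
tool_rot: [2.568, 1.803, 0.003]
ft_force: [-1.3, 0.3, 0.8]
finger_gap: 0.0611
```

{"api": "move_arm", "payload": {
  "moves": [0,0,0,0,0,0,0,0,0,0,0,0]
}}

```text
time: 13.1
tool_pos: [0.442, -0.1331, 0.0938]
tool_rot: [2.568, 1.802, 0.004]
ft_force: [0.7, -0.2, -3.4]
finger_gap: 0.0542
```

```bash
python3 go.py .44 -.1328 .089 -20 10
```

```text
t 13.1 p [ 0.442  -0.1331  0.0938] az -19.9 F [ 0.7 -0.2 -3.4] gap 0.0542
left mm 5.2 world [-2.   0.3 -4.8] turn [0.27 0.03 0.13]
rows 1
-0.4,-2.1,4.8,0.3,0,0.1
```

{"api": "move_arm", "payload": {
  "moves": [0,0,-10,0.1,0,0,0,0,-25,0.1,0,0,0,0,-35,0,0,0,10,-3,-30,0,0,0,20,-7,-15,0,0,0]
}}

```text
time: 13.52
tool_pos: [0.4392, -0.1014, 0.2112]
tool_rot: [-2.568, -1.798, 0.01]
ft_force: [1.6, 0.0, -2.5]
finger_gap: 0.0537
```

```bash
python3 go.py .4452 .2897 .22 -20 35
```

```text
t 13.52 p [ 0.4392 -0.1014  0.2112] az -20.0 F [ 1.6  0.  -2.5] gap 0.0537
left mm 391.3 world [  6.  391.1   8.8] turn [-0.54  0.05 -0.01]
rows 12
31,-11,-1,0,0,0
31,-11,-1,0,0,0
31,-11,-1,0,0,0
31,-11,-1,0,0,0
31,-11,-1,0,0,0
31,-11,-1,0,0,0
31,-11,-1,0,0,0
31,-11,-1,0,0,0
31,-11,-1,0,0,0
31,-11,-1,0,0,0
```

{"api": "move_arm", "payload": {
  "moves": [33,-3,-1,-0.1,0,0,33,-3,-1,-0.1,0,0,33,-4,-1,-0.1,0,0,33,-6,-1,0,0,0,32,-8,-1,0,0,0]
}}

```text
time: 13.93
tool_pos: [0.4748, 0.065, 0.2255]
tool_rot: [2.576, 1.791, 0.007]
ft_force: [0.7, 0.1, -2.5]
finger_gap: 0.0539
```

```bash
python3 go.py .4452 .2897 .22 -20 35
```

```text
t 13.93 p [0.4748 0.065  0.2255] az -20.4 F [ 0.7  0.1 -2.5] gap 0.0539
left mm 226.7 world [-29.6 224.7  -5.5] turn [ 0.34 -0.06 -0.36]
rows 7
29,-15,1,0,0,-0.1
29,-15,1,0,0,-0.1
29,-15,1,0,0,-0.1
29,-15,1,0,0,-0.1
29,-15,1,0,0,-0.1
29,-15,1,0,0,-0.1
29,-15,1,0,0,-0.1
```

{"api": "move_arm", "payload": {
  "moves": [30,-14,1,0.1,0,0,30,-15,1,0.1,0,0,30,-15,1,0.1,0,0,30,-15,1,0,0,-0.1,29,-15,1,0,0,-0.1]
}}

```text
time: 14.35
tool_pos: [0.4556, 0.2389, 0.2242]
tool_rot: [2.575, 1.798, 0.005]
ft_force: [0.4, -0.7, -3.4]
finger_gap: 0.0538
```

```bash
python3 go.py .4452 .2897 .20 -20 20
```

```text
t 14.35 p [0.4556 0.2389 0.2242] az -20.2 F [ 0.4 -0.7 -3.4] gap 0.0538
left mm 57.2 world [-10.4  50.8 -24.2] turn [ 0.13 -0.12 -0.16]
rows 3
15,-9,8,0,0,-0.1
15,-9,8,0,0,-0.1
15,-9,8,0,0,-0.1
```

{"api": "move_arm", "payload": {
  "moves": [18,-10,5,0.1,0,-0.1,13,-8,8,0,0,0,6,-4,10,0,0,0,2,-1,6,0,0,0,0,0,0,0,0,0]
}}

```text
time: 14.77
tool_pos: [0.4448, 0.2907, 0.1961]
tool_rot: [-2.568, -1.808, -0.004]
ft_force: [-0.3, -1.0, -4.0]
finger_gap: 0.0535
```

```bash
python3 go.py .4452 .2897 .175 -20 10
```

```text
t 14.77 p [0.4448 0.2907 0.1961] az -19.7 F [-0.3 -1.  -4. ] gap 0.0535
left mm 21.2 world [  0.4  -1.  -21.1] turn [ 0.02 -0.16  0.29]
rows 3
-0.3,0.2,7,0,-0.1,0.1
-0.3,0.2,7,0,-0.1,0.1
-0.3,0.2,7,0,-0.1,0.1
```

{"api": "move_arm", "payload": {
  "moves": [-0.5,0,6,0,-0.1,0.1,0,-0.2,8,0,0,0.1,0,-0.2,6,0,0,0,0,0,3,0,0,0,0,0,0,0,0,0]
}}

```text
time: 15.18
tool_pos: [0.4448, 0.2868, 0.1709]
tool_rot: [2.575, 1.799, -0.0]
ft_force: [-0.1, -0.6, -3.7]
finger_gap: 0.054
```

```bash
python3 go.py .4452 .2897 .15 -20 10;python3 -c "
from h import *
im=camera('scene');cv2.imwrite('pics/s8.png',im[80:230,265:425,::-1].repeat(4,0).repeat(4,1))"
```

```text
t 15.18 p [0.4448 0.2868 0.1709] az -20.1 F [-0.1 -0.6 -3.7] gap 0.054
left mm 21.1 world [  0.4   2.9 -20.9] turn [-0.    0.02 -0.13]
rows 3
0.9,-0.2,7,0,0,0
0.9,-0.2,7,0,0,0
0.9,-0.2,7,0,0,0
```

View pics/s8.png

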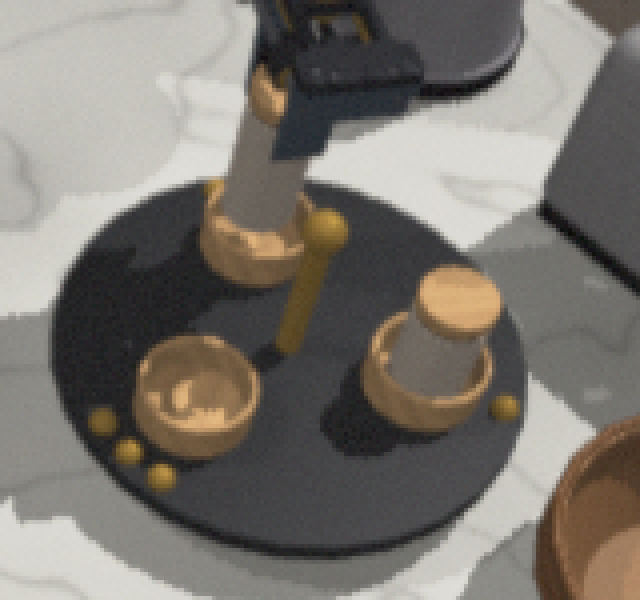

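Jar is centred over pocket 2's cup, the short jar stands upright in pocket 1. Continue down.

{"api": "move_arm", "payload": {
  "moves": [2,-0.5,5,0,0,0,0.7,-0.2,7,0,0,0,0.3,0,6,0,0,0,0,0,3,0,0,0,0,0,0,0,0,0]
}}

```text
time: 15.65
tool_pos: [0.4459, 0.2902, 0.1486]
tool_rot: [2.576, 1.798, 0.002]
ft_force: [-0.6, -1.1, -3.2]
finger_gap: 0.0539
```

```bash
python3 go.py .4452 .2897 .139 -20 3
```

```text
t 15.65 p [0.4459 0.2902 0.1486] az -20.2 F [-0.6 -1.1 -3.2] gap 0.0539
left mm 9.7 world [-0.7 -0.5 -9.6] turn [ 0.05 -0.04 -0.16]
rows 4
-0.2,-0.1,2.4,0,0,0
-0.2,-0.1,2.4,0,0,0
-0.2,-0.1,2.4,0,0,0
-0.2,-0.1,2.4,0,0,0
```

{"api": "move_arm", "payload": {
  "moves": [-0.2,-0.2,2.5,0,0,-0.1,-0.2,-0.2,2.5,0,0,0,-0.2,-0.2,2.5,0,0,0,0,0,1.5,0,0,0]
}}

```text
time: 15.98
tool_pos: [0.4452, 0.29, 0.139]
tool_rot: [2.574, 1.801, 0.002]
ft_force: [-0.3, -1.0, -3.6]
finger_gap: 0.0536
```

{"api": "move_arm", "payload": {
  "moves": [0,0,1,0,0,0]
}}

```text
time: 16.07
tool_pos: [0.4452, 0.29, 0.1378]
tool_rot: [2.574, 1.801, 0.002]
ft_force: [0.3, 0.2, -3.0]
finger_gap: 0.0538
```

{"api": "move_arm", "payload": {
  "moves": [0,0,1,0,0,0]
}}

```text
time: 16.15
tool_pos: [0.4452, 0.29, 0.1367]
tool_rot: [2.574, 1.801, 0.002]
ft_force: [-0.2, 0.2, -3.6]
finger_gap: 0.0539
```

{"api": "move_arm", "payload": {
  "moves": [0,0,1,0,0,0]
}}

```text
time: 16.23
tool_pos: [0.4453, 0.29, 0.1357]
tool_rot: [2.574, 1.801, 0.002]
ft_force: [-2.0, -0.3, 4.7]
finger_gap: 0.054
```

{"api": "move_arm", "payload": {
  "moves": [0,0,0.3,0,0,0,0,0,0,0,0,0,0,0,0,0,0,0,0,0,0,0,0,0,0,0,0,0,0,0],
  "grip": 100
}}

```text
time: 16.65
tool_pos: [0.4463, 0.2906, 0.1364]
tool_rot: [2.574, 1.801, 0.006]
ft_force: [0.9, -0.4, 0.2]
finger_gap: 0.0842
```

{"api": "move_arm", "payload": {
  "moves": [0,0,0,0,0,0,0,0,0,0,0,0]
}}

```text
time: 16.82
tool_pos: [0.4465, 0.2907, 0.1366]
tool_rot: [2.573, 1.801, 0.007]
ft_force: [-0.5, 0.8, 0.4]
finger_gap: 0.091
```

```bash
python3 go.py .4452 .2897 .24 -20 30;python3 -c "
from h import *
im=camera('scene');cv2.imwrite('pics/s9.png',im[80:230,265:425,::-1].repeat(4,0).repeat(4,1))"
```

```text
t 16.82 p [0.4465 0.2907 0.1366] az -20.0 F [-0.5  0.8  0.4] gap 0.091
left mm 103.4 world [ -1.3  -1.  103.4] turn [ 0.17 -0.19 -0.03]
rows 4
0,0,-26,0,0,0
0,0,-26,0,0,0
0,0,-26,0,0,0
0,0,-26,0,0,0
```

View pics/s9.png

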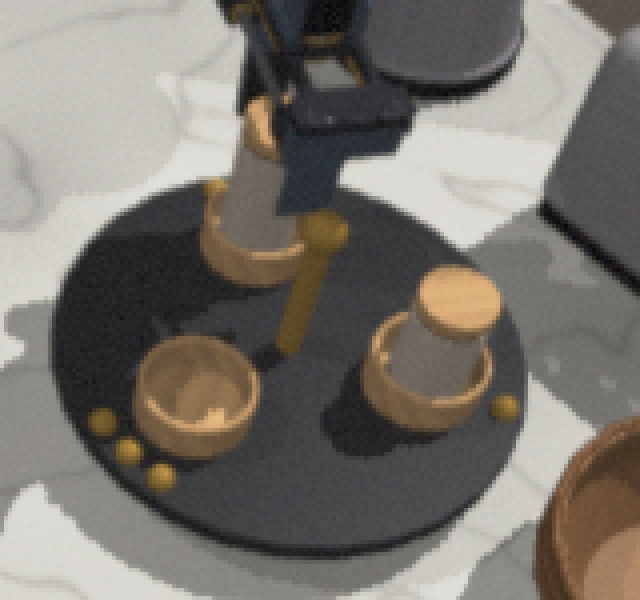

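{"api": "move_arm", "payload": {
  "moves": [0,0,-12,0.1,-0.1,0,0,0,-25,0.1,0,0,0,0,-30,0,0,0,0,0,-30,0,0,0,-10,3,-20,0,0,0]
}}

```text
time: 17.28
tool_pos: [0.4432, 0.2792, 0.2531]
tool_rot: [-2.571, -1.801, 0.014]
ft_force: [0.4, 0.5, 0.4]
finger_gap: 0.0915
```

```bash
python3 go.py .50 0 .25 -20 38
```

```text
t 17.28 p [0.4432 0.2792 0.2531] az -20.0 F [0.4 0.5 0.4] gap 0.0915
left mm 285.0 world [  56.8 -279.2   -3.1] turn [-0.4   0.35  0.01]
rows 8
-30,19,0,-0.1,0,0
-30,19,0,-0.1,0,0
-30,19,0,-0.1,0,0
-30,19,0,-0.1,0,0
-30,19,0,-0.1,0,0
-30,19,0,-0.1,0,0
-30,19,0,-0.1,0,0
-30,19,0,-0.1,0,0
```

{"api": "move_arm", "payload": {
  "moves": [-31,20,0,0,0,0,-31,20,0,0,0,0,-31,20,0,-0.1,0,0,-32,18,0,-0.1,0,0,-33,16,0,-0.1,0,0]
}}

```text
time: 17.7
tool_pos: [0.4807, 0.0974, 0.2605]
tool_rot: [2.562, 1.81, 0.009]
ft_force: [1.5, -0.3, -0.4]
finger_gap: 0.0909
```

{"api": "move_arm", "payload": {
  "moves": [-35,14,0,0,0,0,-36,13,0,0,0,0,-37,10,0,0,0,0,-37,6,0,0,0,0,-37,2,0,0,0,0]
}}

```text
time: 18.12
tool_pos: [0.4623, -0.0983, 0.2618]
tool_rot: [2.559, 1.81, 0.013]
ft_force: [1.6, -0.1, 0.6]
finger_gap: 0.0914
```

```bash
python3 go.py .447 -.317 .22 -20 38; python3 -c "
from h import *
im=camera('scene');cv2.imwrite('pics/s10.png',im[:,:,::-1])
im=camera('top');cv2.imwrite('pics/t10.png',im[:,:,::-1])"; python3 car.py 10
```

```text
t 18.12 p [ 0.4623 -0.0983  0.2618] az -19.5 F [ 1.6 -0.1  0.6] gap 0.0914
left mm 223.1 world [ -15.3 -218.7  -41.8] turn [ 0.6  -0.17  0.54]
rows 6
-35,10,7,0.1,0,0.1
-35,10,7,0.1,0,0.1
-35,10,7,0.1,0,0.1
-35,10,7,0.1,0,0.1
-35,10,7,0.1,0,0.1
-35,10,7,0.1,0,0.1
scene [0.3816 0.2969 0.05  ] 0.1578 165.0
scene [0.6528 0.3538 0.05  ] 0.1539 39.5
scene [0.5286 0.103  0.05  ] 0.1531 -92.0
scene [0.5578 0.1053 0.05  ] 0.1526 -81.0
scene [0.5855 0.1124 0.05  ] 0.1525 -70.3
top [0.6587 0.3553 0.05  ] 0.1594 38.5
top [0.5871 0.1128 0.05  ] 0.1527 -69.7
top [0.5589 0.1046 0.05  ] 0.1534 -80.7
top [0.5289 0.1031 0.05  ] 0.153 -91.9
top [0.3968 0.3255 0.05  ] 0.1538 153.1
top [0.3861 0.2978 0.05  ] 0.1537 164.2
```

View pics/s10.png

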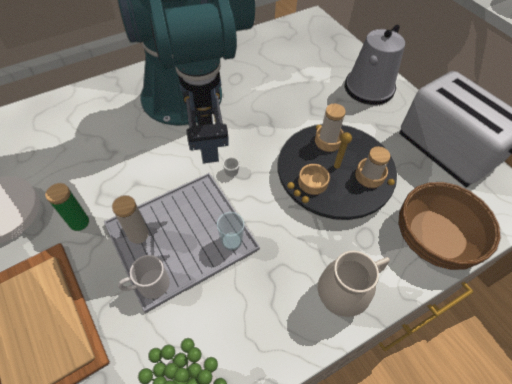

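{"api": "move_arm", "payload": {
  "moves": [-36,10,7,0.1,0,0.1,-36,10,7,0.1,0,0.1,-36,10,7,0.1,0,0.1,-34,10,7,0.1,0,0.1,-25,7,7,0.1,0,0.1]
}}

```text
time: 18.63
tool_pos: [0.4498, -0.2761, 0.2277]
tool_rot: [2.57, 1.8, 0.01]
ft_force: [0.4, -0.7, 0.1]
finger_gap: 0.0911
```

```bash
python3 go.py .447 -.317 .20 -20 20
```

```text
t 18.63 p [ 0.4498 -0.2761  0.2277] az -20.0 F [ 0.4 -0.7  0.1] gap 0.0911
left mm 49.5 world [ -2.8 -40.9 -27.7] turn [ 0.36 -0.18  0.02]
rows 3
-13,4,9,0.1,-0.1,0
-13,4,9,0.1,-0.1,0
-13,4,9,0.1,-0.1,0
```

{"api": "move_arm", "payload": {
  "moves": [-16,5,6,0.1,-0.1,0,-12,4,8,0.1,0,0,-6,2,8,0,0,0,-1,0,5,0,0,0,0,0,0,0,0,0]
}}

```text
time: 19.05
tool_pos: [0.4481, -0.3167, 0.197]
tool_rot: [-2.576, -1.798, -0.004]
ft_force: [-1.1, -0.6, -0.4]
finger_gap: 0.0911
```

```bash
python3 go.py .4473 -.317 .119 -20 20
```

```text
t 19.05 p [ 0.4481 -0.3167  0.197 ] az -20.2 F [-1.1 -0.6 -0.4] gap 0.0911
left mm 78.1 world [ -0.8  -0.3 -78. ] turn [ 0.06 -0.11 -0.17]
rows 4
0,0,20,0,0,0
0,0,20,0,0,0
0,0,20,0,0,0
0,0,20,0,0,0
```

{"api": "move_arm", "payload": {
  "moves": [-0.5,-1,17,0,0,0,-0.5,-1,20,0,0,0,-0.5,-1,20,0,0,0,-0.5,0,15,0,0,0,0,0,4,0,0,0]
}}

```text
time: 19.47
tool_pos: [0.4472, -0.3129, 0.1205]
tool_rot: [2.569, 1.802, 0.006]
ft_force: [0.6, -0.2, -0.0]
finger_gap: 0.0912
```

```bash
python3 go.py .4473 -.317 .119 -20 20
```

```text
t 19.47 p [ 0.4472 -0.3129  0.1205] az -19.9 F [ 0.6 -0.2 -0. ] gap 0.0912
left mm 4.4 world [ 0.1 -4.1 -1.5] turn [ 0.27 -0.09  0.1 ]
rows 1
-4,2,1,0.3,-0.1,0.1
```

{"api": "move_arm", "payload": {
  "moves": [-3.5,1.5,1,0.3,-0.1,0.1,0,0,0.3,0,0,0]
}}

```text
time: 19.63
tool_pos: [0.4476, -0.3151, 0.119]
tool_rot: [-2.57, -1.803, 0.002]
ft_force: [0.3, 1.0, -0.3]
finger_gap: 0.0915
```

```bash
python3 go.py .4473 -.317 .119 -20 20; python3 -c "
from h import *
im=camera('scene');cv2.imwrite('pics/s11.png',im[160:310,70:250,::-1].repeat(4,0).repeat(4,1))"
```

```text
t 19.63 p [ 0.4476 -0.3151  0.119 ] az -19.9 F [ 0.3  1.  -0.3] gap 0.0915
left mm 1.9 world [-0.3 -1.9 -0. ] turn [-0.14 -0.01  0.1 ]
rows 1
-2,0,0,-0.1,0,0.1
```

View pics/s11.png

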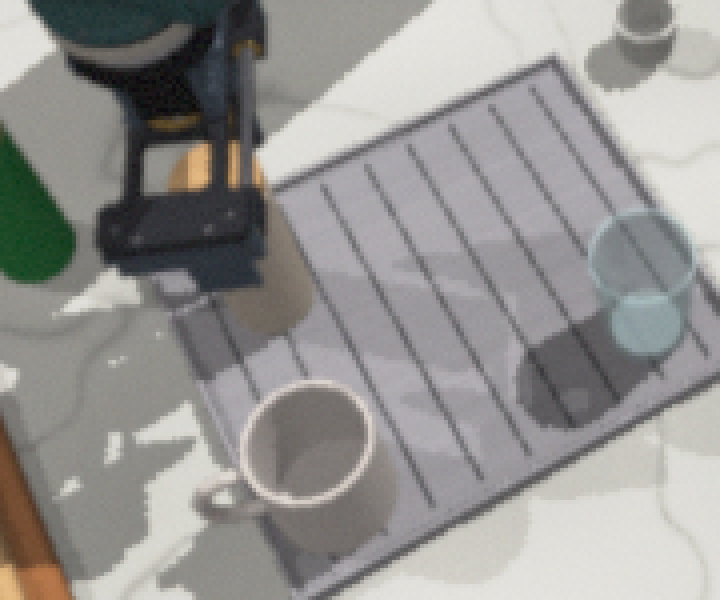

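{"api": "move_arm", "payload": {
  "moves": [-2,0,0.3,0,0,0.1,0,0,0.3,0,0,0,0,0,0.3,0,0,0,0,0,0.3,0,0,0,0,0,0.3,0,0,0],
  "grip": 0
}}

```text
time: 20.1
tool_pos: [0.4485, -0.3179, 0.121]
tool_rot: [2.571, 1.8, 0.001]
ft_force: [-0.3, -0.4, -0.2]
finger_gap: 0.0607
```

{"api": "move_arm", "payload": {
  "moves": [0,0,0,0,0,0,0,0,0,0,0,0]
}}

```text
time: 20.27
tool_pos: [0.4484, -0.3179, 0.1211]
tool_rot: [2.571, 1.8, 0.001]
ft_force: [0.8, -1.0, -3.0]
finger_gap: 0.0533
```

```bash
python3 go.py .4473 -.317 .119 -20 20
```

```text
t 20.27 p [ 0.4484 -0.3179  0.1211] az -20.0 F [ 0.8 -1.  -3. ] gap 0.0533
left mm 2.5 world [-1.1  0.9 -2.1] turn [ 0.15  0.06 -0.01]
rows 1
0,-1,2,0.2,0.1,0
```

{"api": "move_arm", "payload": {
  "moves": [0,0,-10,0,0,0,0,0,-25,0,0,0,0,0,-36,0,0,0,0,0,-36,0,0,0,10,0,-25,0,0,0]
}}

```text
time: 20.68
tool_pos: [0.4472, -0.3059, 0.2528]
tool_rot: [-2.565, -1.794, 0.006]
ft_force: [1.4, -0.1, -3.2]
finger_gap: 0.0536
```

```bash
python3 go.py .5495 .1622 .26 -20 35
```

```text
t 20.68 p [ 0.4472 -0.3059  0.2528] az -20.1 F [ 1.4 -0.1 -3.2] gap 0.0536
left mm 479.2 world [102.3 468.1   7.2] turn [-0.65 -0.18 -0.06]
rows 14
34,-5,0,0,0,0
34,-5,0,0,0,0
34,-5,0,0,0,0
34,-5,0,0,0,0
34,-5,0,0,0,0
34,-5,0,0,0,0
34,-5,0,0,0,0
34,-5,0,0,0,0
34,-5,0,0,0,0
34,-5,0,0,0,0
```

{"api": "move_arm", "payload": {
  "moves": [34,-5,0,-0.1,0,0,34,-5,0,-0.1,0,0,34,-5,0,-0.1,0,0,34,-5,0,0,0,0,34,-5,0,0,0,0]
}}

```text
time: 21.1
tool_pos: [0.4845, -0.137, 0.2641]
tool_rot: [2.577, 1.788, 0.006]
ft_force: [-0.6, -0.0, -4.3]
finger_gap: 0.0535
```

{"api": "move_arm", "payload": {
  "moves": [34,-5,0,0,0,0,34,-5,0,0,0,0,34,-5,0,0,0,0,34,-5,0,0,0,0,34,-5,0,0,0,0]
}}

```text
time: 21.52
tool_pos: [0.519, 0.0398, 0.2672]
tool_rot: [2.577, 1.787, 0.008]
ft_force: [0.5, -0.1, -3.6]
finger_gap: 0.0535
```

```bash
python3 go.py .5495 .1622 .24 -20 30
```

```text
t 21.52 p [0.519  0.0398 0.2672] az -20.5 F [ 0.5 -0.1 -3.6] gap 0.0535
left mm 129.0 world [ 30.5 122.4 -27.2] turn [ 0.44 -0.04 -0.53]
rows 5
25,-3,5,0.1,0,-0.1
25,-3,5,0.1,0,-0.1
25,-3,5,0.1,0,-0.1
25,-3,5,0.1,0,-0.1
25,-3,5,0.1,0,-0.1
```

{"api": "move_arm", "payload": {
  "moves": [30,-4,3,0.1,0,-0.1,28,-3,5,0.1,0,-0.1,24,-3,6,0.1,0,-0.1,18,-2,6,0.1,0,-0.1,8,-1,4,0,0,-0.1]
}}

```text
time: 21.93
tool_pos: [0.5443, 0.156, 0.246]
tool_rot: [2.57, 1.807, 0.004]
ft_force: [0.5, 0.9, -4.8]
finger_gap: 0.0536
```

```bash
python3 go.py .5495 .1622 .22 -20 15
```

```text
t 21.93 p [0.5443 0.156  0.246 ] az -19.8 F [ 0.5  0.9 -4.8] gap 0.0536
left mm 27.2 world [  5.2   6.2 -26. ] turn [ 0.11 -0.12  0.23]
rows 2
3.8,1.4,13,0.1,-0.1,0.1
3.8,1.4,13,0.1,-0.1,0.1
```

{"api": "move_arm", "payload": {
  "moves": [3,2,6,0.1,-0.1,0.1,2,1,9,0,0,0.1,1,0,8,0,0,0,0,0,4,0,0,0,0,0,0,0,0,0]
}}

```text
time: 22.35
tool_pos: [0.5484, 0.1596, 0.216]
tool_rot: [-2.572, -1.803, 0.003]
ft_force: [-0.3, 0.3, -4.4]
finger_gap: 0.0536
```

```bash
python3 go.py .5495 .1622 .198 -20 10;python3 -c "
from h import *
im=camera('scene');cv2.imwrite('pics/s12.png',im[60:210,265:425,::-1].repeat(4,0).repeat(4,1))"
```

```text
t 22.35 p [0.5484 0.1596 0.216 ] az -20.0 F [-0.3  0.3 -4.4] gap 0.0536
left mm 18.3 world [  1.1   2.6 -18. ] turn [-0.1   0.08  0.04]
rows 2
1.4,0.1,9,0,0,0
1.4,0.1,9,0,0,0
```

View pics/s12.png

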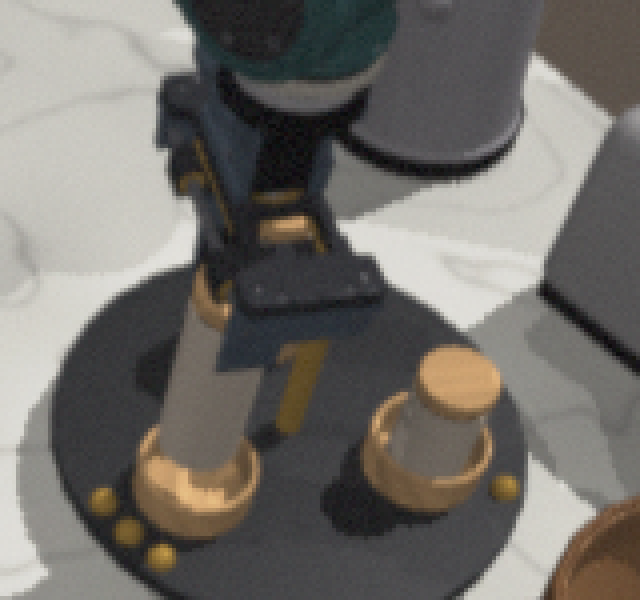

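{"api": "move_arm", "payload": {
  "moves": [1.5,0.3,6,0,0,0,1,0,7,0,0,0,0.4,0,6,0,0,0,0,0,3,0,0,0,0,0,0,0,0,0]
}}

```text
time: 22.82
tool_pos: [0.5501, 0.1609, 0.1929]
tool_rot: [-2.575, -1.8, 0.002]
ft_force: [0.3, 0.6, -4.2]
finger_gap: 0.053
```

```bash
python3 go.py .5495 .1622 .175 -20 10
```

```text
t 22.82 p [0.5501 0.1609 0.1929] az -20.1 F [ 0.3  0.6 -4.2] gap 0.053
left mm 17.9 world [ -0.6   1.3 -17.9] turn [-0.03  0.05 -0.09]
rows 2
0.5,-0.5,8.9,0,0,0
0.5,-0.5,8.9,0,0,0
```

{"api": "move_arm", "payload": {
  "moves": [0.7,-0.5,6,0,0,0,0.3,-0.3,6,0,0,0,0.2,0,5,0,0,0,0,0,2,0,0,0,0,0,0,0,0,0]
}}

```text
time: 23.23
tool_pos: [0.5497, 0.1626, 0.1717]
tool_rot: [-2.575, -1.8, 0.002]
ft_force: [0.4, -0.2, -4.2]
finger_gap: 0.0533
```

```bash
python3 go.py .5495 .1622 .166 -20 2.5
```

```text
t 23.23 p [0.5497 0.1626 0.1717] az -20.1 F [ 0.4 -0.2 -4.2] gap 0.0533
left mm 5.7 world [-0.2 -0.4 -5.7] turn [-0.04  0.05 -0.07]
rows 3
-0.1,0,1.9,0,0,0
-0.1,0,1.9,0,0,0
-0.1,0,1.9,0,0,0
```

{"api": "move_arm", "payload": {
  "moves": [-0.1,0,2,0,0,0,-0.1,0,2,0,0,0,0,0,1.5,0,0,0]
}}

```text
time: 23.48
tool_pos: [0.5499, 0.1625, 0.1661]
tool_rot: [2.574, 1.8, -0.001]
ft_force: [-0.9, 0.6, -4.6]
finger_gap: 0.0537
```

{"api": "move_arm", "payload": {
  "moves": [0,0,1,0,0,0]
}}

```text
time: 23.57
tool_pos: [0.5499, 0.1625, 0.165]
tool_rot: [2.574, 1.8, -0.001]
ft_force: [0.2, -0.7, -3.5]
finger_gap: 0.0535
```

{"api": "move_arm", "payload": {
  "moves": [0,0,1,0,0,0]
}}

```text
time: 23.65
tool_pos: [0.55, 0.1625, 0.164]
tool_rot: [2.574, 1.8, -0.001]
ft_force: [0.1, 0.5, -4.4]
finger_gap: 0.0537
```

{"api": "move_arm", "payload": {
  "moves": [0,0,0.8,0,0,0]
}}

```text
time: 23.73
tool_pos: [0.5501, 0.1625, 0.1632]
tool_rot: [2.574, 1.8, -0.0]
ft_force: [-2.6, -0.9, 5.2]
finger_gap: 0.0531
```

{"api": "move_arm", "payload": {
  "moves": [0,0,0.8,0,0,0]
}}

```text
time: 23.82
tool_pos: [0.5506, 0.1626, 0.1631]
tool_rot: [2.574, 1.8, 0.001]
ft_force: [-1.9, -0.3, 11.5]
finger_gap: 0.0535
```

Contact; release.

{"api": "move_arm", "payload": {
  "moves": [0,0,0,0,0,0,0,0,0,0,0,0,0,0,0,0,0,0,0,0,0,0,0,0,0,0,0,0,0,0],
  "grip": 100
}}

```text
time: 24.23
tool_pos: [0.5521, 0.1629, 0.1646]
tool_rot: [2.573, 1.799, 0.006]
ft_force: [0.9, -0.8, -0.2]
finger_gap: 0.084
```

{"api": "move_arm", "payload": {
  "moves": [0,0,0,0,0,0,0,0,0,0,0,0]
}}

```text
time: 24.4
tool_pos: [0.5521, 0.163, 0.1647]
tool_rot: [2.573, 1.799, 0.006]
ft_force: [-0.6, -0.2, 0.8]
finger_gap: 0.0907
```

{"api": "move_arm", "payload": {
  "moves": [0,0,-10,0,0,0,0,0,-20,0,0,0,0,0,-25,0,0,0,0,0,-25,0,0,0,0,0,-25,0,0,0]
}}

```text
time: 24.82
tool_pos: [0.5485, 0.1621, 0.2703]
tool_rot: [-2.573, -1.799, 0.009]
ft_force: [-0.5, 0.2, 1.2]
finger_gap: 0.0913
```

```bash
python3 go.py .55 -.02 .3 -20 35
```

```text
t 24.82 p [0.5485 0.1621 0.2703] az -20.1 F [-0.5  0.2  1.2] gap 0.0913
left mm 184.5 world [   1.5 -182.1   29.7] turn [-0.26  0.2  -0.07]
rows 6
-28,11,-5,0,0,0
-28,11,-5,0,0,0
-28,11,-5,0,0,0
-28,11,-5,0,0,0
-28,11,-5,0,0,0
-28,11,-5,0,0,0
```

{"api": "move_arm", "payload": {
  "moves": [-28,11,-5,0,0,0,-28,11,-5,0,0,0,-28,11,-5,0,0,0,-28,11,-5,0,0,0,-28,11,-5,0,0,0]
}}

```text
time: 25.23
tool_pos: [0.5544, 0.0114, 0.3071]
tool_rot: [2.566, 1.808, 0.008]
ft_force: [0.5, -0.7, 0.7]
finger_gap: 0.0913
```

{"api": "move_arm", "payload": {
  "moves": [-20,7,0,0,0,0,-10,4,0,0,0,0,0,0,0,0,0,0,0,0,0,0,0,0]
}}

```text
time: 25.57
tool_pos: [0.555, -0.0264, 0.3114]
tool_rot: [2.568, 1.8, 0.013]
ft_force: [0.6, 0.5, -0.6]
finger_gap: 0.0913
```

```bash
python3 -c "
from h import *
im=camera('scene');cv2.imwrite('pics/s13.png',im[:,:,::-1]);v=im[90:230,265:410,::-1];cv2.imwrite('pics/s13c.png',cv2.resize(v,None,fx=4,fy=4,interpolation=cv2.INTER_CUBIC))
im=camera('top');cv2.imwrite('pics/t13.png',im[:,:,::-1]);v=im[120:245,105:230,::-1];cv2.imwrite('pics/t13c.png',cv2.resize(v,None,fx=4.7,fy=4.7,interpolation=cv2.INTER_CUBIC))
im=cv2.imread('pics/t13.png');
print(read_state()['time'],read_state()['dq'].round(3))"; python3 car.py 13
```

```text
25.6667 [ 0.01   0.004  0.002 -0.001 -0.001 -0.004]
scene [0.3813 0.2944 0.05  ] 0.1574 165.9
scene [0.6517 0.3553 0.05  ] 0.154 40.1
scene [0.5306 0.1025 0.05  ] 0.1536 -91.3
scene [0.5594 0.1041 0.05  ] 0.154 -80.5
scene [0.587  0.1116 0.05  ] 0.1538 -69.9
top [0.6573 0.3579 0.05  ] 0.1599 39.6
top [0.5876 0.1119 0.05  ] 0.1537 -69.6
top [0.5598 0.105  0.05  ] 0.1532 -80.3
top [0.5318 0.1056 0.05  ] 0.1505 -90.8
top [0.3957 0.3237 0.05  ] 0.154 153.9
top [0.3862 0.2968 0.05  ] 0.1534 164.6
```

View pics/s13c.png

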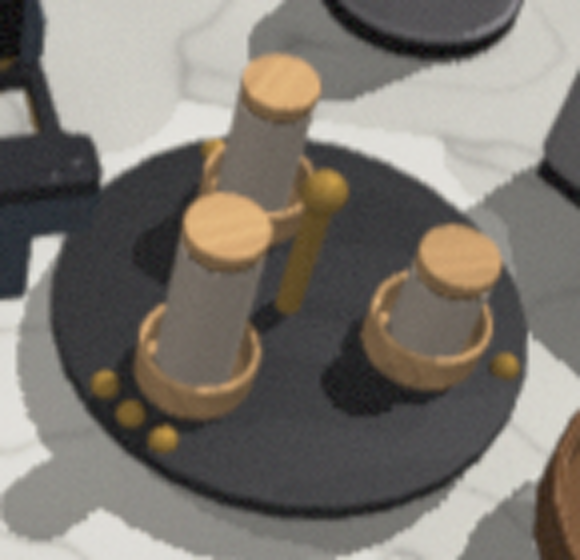

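View pics/t13c.png

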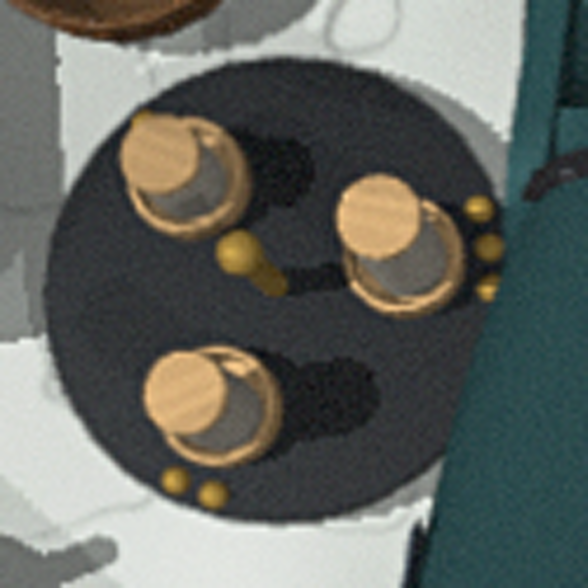

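View pics/s13.png

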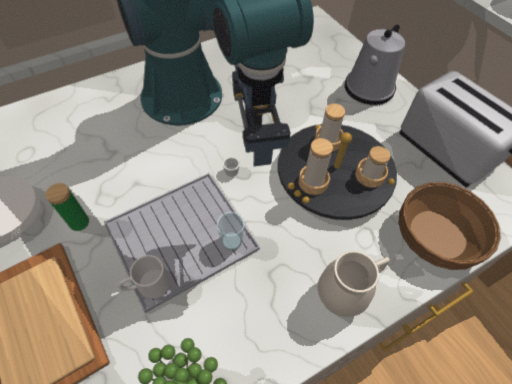

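```bash
python3 - <<'E'
from h import *
for n,s,t,z,a in(("short",(460,259),(159,152),.14,39.7),("mid",(281,87),(185,391),.17,159.7),("tall",(228,230),(378,216),.20,279.7)):
    S=(265+s[0]/4-.4,90+s[1]/4-.4);T=(105+t[0]/4.7-.4,120+t[1]/4.7-.4);p,e=tri(S,T);a=np.radians(a)
    print(n,p.round(4),round(e,4),'pocket',(.534+.095*np.cos(a)).round(4),(.256+.095*np.sin(a)).round(4),'z exp',z)
job_done()
print(read_state()['time'])
E
```

```text
short [0.608  0.3185 0.1404] 0.0022 pocket 0.6071 0.3167 z exp 0.14
mid [0.4432 0.2888 0.1675] 0.0012 pocket 0.4449 0.289 z exp 0.17
tall [0.5506 0.1612 0.1984] 0.0008 pocket 0.55 0.1624 z exp 0.2
the job is handed in; nothing more can be done
the job is handed in; nothing more can be done
```

I put the three jars into the carousel in the order asked: shortest into the one-stud pocket, middle into two studs, tallest into three studs. Each was set down until the force sensor showed floor contact, then released before the next. I handed the job in at about 25.7 s, with the gripper open and clear.

**Final check:** the two cameras put each lid centre within about 2 mm of its pocket centre. Lid heights are within 3 mm of jars standing on the pocket floors. The pictures show all three jars upright. The mug, tumbler, salt dish and green look-alike appear where they were.

**What was less clean:**
- The short jar was pressed down with up to 29 N for a moment while I felt for the floor. The arm drifts slightly between small moves, and that made the contact hard to read.
- During that placement the disc turned about 2°. I re-measured the pockets before placing the other two jars. The disc turned back about 0.5° during the tall jar's set-down.
- The middle and tall jars went down at about 5 N and 12 N.

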